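# Reset the double-ended hand signals and put away the spent ones

### The job

After the drill, get the hand signals ready again: every half-used one must lie in a saddle of the holder with its unused, capped end facing out, so turn round those that show their burnt-out neck, add any that lies on the countertop, and leave those already right where they are. Signals with both ends used, whether in the holder or on the countertop, go into the battery cubby behind the sliding door; shut the door fully again afterwards, and do not disturb the other things.

Things in the scene. Friction and masses are not known exactly. Their poses are not given: they have to be found in the camera images.
- half_1_mid (a point): Half-used double-ended hand signal: aluminium tube 34 mm in diameter, about 162 mm long, 0.22 kg, with a square collar (36 x 36 mm, 6 mm long) 57 mm either side of the middle. This point is the middle of the tube, on its axis; x runs along the tube to the unused end. Axis height: 18 mm when lying on the countertop, 62 mm in a saddle.
- half_1_cap (a point): Point on the axis of half_1 inside its unused end, 71 mm from the middle. The unused end is a fat black ribbed cap, 35 mm in diameter, 22 mm long; the used end opposite is a bare open steel neck only 20 mm in diameter, 18 mm long.
- half_2_mid (a point): Half-used double-ended hand signal: aluminium tube 34 mm in diameter, about 162 mm long, 0.22 kg, with a square collar (36 x 36 mm, 6 mm long) 57 mm either side of the middle. This point is the middle of the tube, on its axis; x runs along the tube to the unused end. Axis height: 18 mm when lying on the countertop, 62 mm in a saddle.
- half_2_cap (a point): Point on the axis of half_2 inside its unused end, 71 mm from the middle. The unused end is a fat black ribbed cap, 35 mm in diameter, 22 mm long; the used end opposite is a bare open steel neck only 20 mm in diameter, 18 mm long.
- half_3_mid (a point): Half-used double-ended hand signal: aluminium tube 34 mm in diameter, about 162 mm long, 0.22 kg, with a square collar (36 x 36 mm, 6 mm long) 57 mm either side of the middle. This point is the middle of the tube, on its axis; x runs along the tube to the unused end. Axis height: 18 mm when lying on the countertop, 62 mm in a saddle.
- half_3_cap (a point): Point on the axis of half_3 inside its unused end, 71 mm from the middle. The unused end is a fat black ribbed cap, 35 mm in diameter, 22 mm long; the used end opposite is a bare open steel neck only 20 mm in diameter, 18 mm long.
- half_4_mid (a point): Half-used double-ended hand signal: aluminium tube 34 mm in diameter, about 162 mm long, 0.22 kg, with a square collar (36 x 36 mm, 6 mm long) 57 mm either side of the middle. This point is the middle of the tube, on its axis; x runs along the tube to the unused end. Axis height: 18 mm when lying on the countertop, 62 mm in a saddle.
- half_4_cap (a point): Point on the axis of half_4 inside its unused end, 71 mm from the middle. The unused end is a fat black ribbed cap, 35 mm in diameter, 22 mm long; the used end opposite is a bare open steel neck only 20 mm in diameter, 18 mm long.
- half_5_mid (a point): Half-used double-ended hand signal: aluminium tube 34 mm in diameter, about 162 mm long, 0.22 kg, with a square collar (36 x 36 mm, 6 mm long) 57 mm either side of the middle. This point is the middle of the tube, on its axis; x runs along the tube to the unused end. Axis height: 18 mm when lying on the countertop, 62 mm in a saddle.
- half_5_cap (a point): Point on the axis of half_5 inside its unused end, 71 mm from the middle. The unused end is a fat black ribbed cap, 35 mm in diameter, 22 mm long; the used end opposite is a bare open steel neck only 20 mm in diameter, 18 mm long.
- spent_1_mid (a point): Spent double-ended hand signal: tube, collars and weight as the half-used ones, but both ends are bare open necks 20 mm in diameter (156 mm long in all). The point is the middle of the tube, on its axis; x runs along the tube.
- spent_2_mid (a point): Spent double-ended hand signal: tube, collars and weight as the half-used ones, but both ends are bare open necks 20 mm in diameter (156 mm long in all). The point is the middle of the tube, on its axis; x runs along the tube.
- holder: Fixed signal holder, origin on the countertop under the row's middle. -x points OUT (open front), +x to the upright back plate (face at x = 100 mm, 92 mm high). Five parallel saddles, at y = -152, -76, 0, 76, 152 mm. A signal lies along x with its middle at x = 0, 62 mm up.
- holder_front (a point): Middle of the holder's front edge, on its 8 mm base plate (180 x 350 mm). Each saddle is a pair of grey 90-degree V supports, 12 mm thick, middles at holder x = -34 and 34 mm, mouths 45 mm wide at the height of the tube's axis: fingers can straddle the tube between the two. Signals lift straight out and lay in from above; there are no clips.
- cubby: Fixed battery cubby: aluminium console 290 (x) x 340 (y) mm, about 64 (front, -x) to 98 mm (back) high, sloping face. Origin on the countertop under its centre. The +y half is the compartment, open upwards once the door is slid aside; the -y half is a closed deck that the door slides over.
- compartment (a point): Centre of the compartment's free floor, 6 mm above the countertop; axes as the cubby's. Free inside: 117 mm either way in x, 80 mm in y; walls and the opened door reach about 92 mm up at the middle. Dead cells 67 mm high stand fixed behind. A signal lies in it along x; there is room for two side by side, 35 mm to either side.
- cubby_door (a joint): Travel of the narrow aluminium sliding door on the cubby's face: 0 = shut, 0.155 m = fully open; opening moves it along the cubby's -y. It stays where it is left; friction about 2 N and a little damping.
- door_grip (a point): Middle of the door's upright black grip, a fin 60 mm long along the cubby's x, 12 mm thick along y, 30 mm high; it moves with the door, whose face is 17 mm below this point. Pinch it from above, closing across y, and slide.
- canister: Bystander, not part of the job: blue screw-top steel canister, 72 mm in diameter, 132 mm high; origin under its middle.
- beacon: Bystander, not part of the job: yellow beacon housing 121 x 84 x 73 mm; origin under its middle.
- adapter: Bystander, not part of the job: brass antenna adapter standing on end, 24 mm in diameter, 40 mm high; origin under its middle.
- stake: Bystander, not part of the job: orange polymer stake lying on its side, 34 mm wide, 270 mm long along its y, 25 mm high; origin under its middle.
- carabiner: Bystander, not part of the job: aluminium carabiner, 105 x 54 x 10 mm, lying flat; origin under its middle.
- ice_screw: Bystander, not part of the job: tubular ice screw, 140 mm long along its x, 24 mm high, lying; origin under its middle.

How it is judged:
At the end, for the whole second after the job is handed in: Each half-used signal rests in a saddle (middle within 15 mm along and 12 mm across, 55 to 70 mm up, aligned within 0.12 rad), capped end to the front, half_3 within 20 mm of its start; each spent one lies in the cubby; the door is shut to within 8 mm (x of half_1_mid in the frame of holder between -0.015 and 0.015 m and z of half_1_mid in the frame of holder between 0.055 and 0.07 m and (y of half_1_mid in the frame of holder between -0.164 and -0.14 m or y of half_1_mid in the frame of holder between -0.088 and -0.064 m or y of half_1_mid in the frame of holder between -0.012 and 0.012 m or y of half_1_mid in the frame of holder between 0.064 and 0.088 m or y of half_1_mid in the frame of holder between 0.14 and 0.164 m) and angle between the x axis of each of half_1_mid, half_2_mid, half_3_mid, half_4_mid, half_5_mid and the x axis of holder, either way round below 0.12 rad and x of each of half_1_cap, half_2_cap, half_3_cap, half_4_cap, half_5_cap in the frame of holder below -0.05 m and x of half_2_mid in the frame of holder between -0.015 and 0.015 m and z of half_2_mid in the frame of holder between 0.055 and 0.07 m and (y of half_2_mid in the frame of holder between -0.164 and -0.14 m or y of half_2_mid in the frame of holder between -0.088 and -0.064 m or y of half_2_mid in the frame of holder between -0.012 and 0.012 m or y of half_2_mid in the frame of holder between 0.064 and 0.088 m or y of half_2_mid in the frame of holder between 0.14 and 0.164 m) and x of half_3_mid in the frame of holder between -0.015 and 0.015 m and z of half_3_mid in the frame of holder between 0.055 and 0.07 m and (y of half_3_mid in the frame of holder between -0.164 and -0.14 m or y of half_3_mid in the frame of holder between -0.088 and -0.064 m or y of half_3_mid in the frame of holder between -0.012 and 0.012 m or y of half_3_mid in the frame of holder between 0.064 and 0.088 m or y of half_3_mid in the frame of holder between 0.14 and 0.164 m) and x of half_4_mid in the frame of holder between -0.015 and 0.015 m and z of half_4_mid in the frame of holder between 0.055 and 0.07 m and (y of half_4_mid in the frame of holder between -0.164 and -0.14 m or y of half_4_mid in the frame of holder between -0.088 and -0.064 m or y of half_4_mid in the frame of holder between -0.012 and 0.012 m or y of half_4_mid in the frame of holder between 0.064 and 0.088 m or y of half_4_mid in the frame of holder between 0.14 and 0.164 m) and x of half_5_mid in the frame of holder between -0.015 and 0.015 m and z of half_5_mid in the frame of holder between 0.055 and 0.07 m and (y of half_5_mid in the frame of holder between -0.164 and -0.14 m or y of half_5_mid in the frame of holder between -0.088 and -0.064 m or y of half_5_mid in the frame of holder between -0.012 and 0.012 m or y of half_5_mid in the frame of holder between 0.064 and 0.088 m or y of half_5_mid in the frame of holder between 0.14 and 0.164 m) and x of spent_1_mid in the frame of cubby between -0.14 and 0.1 m and y of spent_1_mid in the frame of cubby between 0 and 0.165 m and z of each of spent_1_mid, spent_2_mid in the frame of cubby below 0.07 m and x of spent_2_mid in the frame of cubby between -0.14 and 0.1 m and y of spent_2_mid in the frame of cubby between 0 and 0.165 m and linear speed of each of half_1, half_2, half_3, half_4, half_5, spent_1, spent_2 below 0.02 m/s and distance of half_3_mid from where it was at the start of the episode below 0.02 m and value of joint cubby_door below 0.008 m); the robot touches nothing.
It fails at once if a bystander pushed more than 30 mm (distance of any of canister, beacon, adapter, stake, carabiner, ice_screw from where it was at the start of the episode above 0.03 m).
Of half_1, half_2, half_3, half_5 only 3 to 4 are there at a start; the rules pass over those that are not, and their reading is None.
Of half_4, spent_2 only 1 to 2 are there at a start; the rules pass over those that are not, and their reading is None.
At some moment in a run one of half_4, spent_2 may be knocked a few centimetres aside while the robot is not near it.
Once in a run the grip may slacken for a moment while it holds something.
It also fails if it takes over 208 s, if anything falls off the work surface, if the arm or the gripper's body presses on something with over 40 N, if the wrist force passes 120 N, or if a joint passes its speed limit or range.

### The arm

A 6-joint arm with a two-finger parallel gripper is mounted at the origin on the work surface. World frame = base frame: x ahead of the robot, y to its left, z up, the work surface at z = 0. Lengths are in m, angles in rad, forces in N, time in s.
With the tool pointing down it reaches from about 0.35 to 0.85 m from the base axis. Payload 8.1 kg.
Tool frame: the origin (TCP) lies between the finger pads; the fingertips stand 17 mm ahead of it and the grasp point (between the pads) lies 2 mm behind it; z points along the fingers, y is the direction in which the jaws open and shut (so a half turn about z gives the same grasp; the last joint's range is limited). The gripper opens to 85 mm and grips with 20 to 120 N. Pads are 22 mm wide; open, the fingers measure 114 mm over their backs; the gripper's body (76 mm by 85 mm) begins 54 mm behind the grasp point. The pads swing forward as they close: fully open they stand 13 mm farther back than shut.
Start: joints at [1.24, 0.13, 1.488, -0, 1.523, -0.085], TCP at [0.146, 0.582, 0.248] pointing down, gripper open.
Joint ranges: [-2.96, 2.96], [-0.89, 2.26], [0.02, 2.5], [-1.34, 4.48], [0, 2.73], [-2.66, 2.66]. Speed limits (rad/s): [2.39, 2.39, 2.79, 3.14, 3.14, 3.14].

### API

Orientations are given as a 3x3 rotation matrix whose columns are the frame's x, y, z axes.
In Python, from station import manip gives the robot as it stands.
- The arm moves only by the tool servo_tool, never from a script. Its argument "steps" is a list that holds one entry, the list of rows, each a list of 7 numbers: the closure, from 0 (fully open) to 1 (shut), then the shift along the tool's x, y, z in m, then the turn, a rotation vector about the tool's x, y, z in degrees. In form: [[[hand, tx, ty, tz, wx, wy, wz], ...]]. A call has 1 to 10 rows; each row shifts and turns the commanded pose from where the row before left it, along the tool's axes as they then stand; what a row does not reach is not made up. A row lasts 1/8 s, in which the tool goes at most 62.5 mm and 10.7 degrees, less where a joint would pass 70% of its speed; a pose out of reach is approached as far as the arm can. A call with a gripper value outside its range is refused whole. The fingers move at their own pace and stop on an object; "force" is the grip in N (left out, the last holds). Time passes only in rows, so rows that do not move let the fingers close. It gives the time, the measured TCP pose, the force and the opening at its end, in the units of the state.
- manip.observe(): the state, without advancing time (a new reading comes with each control period).
- manip.get_image(name): name is "scene" or "top"; returns a dict with "color" (480x640x3 uint8, red, green, blue), "camera_matrix" (3x3 intrinsics, pixels), "k1" (the pictures are not rectified: a ray, as slopes to the right and down, at radius r is drawn at 1 + k1 r^2 times it, then the intrinsics apply), "R" (3x3) and "t" (3): a world point X has camera coordinates R X + t. Camera axes: x right, y down, z forward; pixel columns grow to the right and rows downward; lengths in m; the calibration is good to about 2 mm. A picture is of the moment at which its call begins. There is no depth.
- manip.job_done(): hands the job in, once; it reports no verdict.
Trained networks look in the newest picture that a camera, given by its name, has taken for a name from the list of things; names that differ only in an ending like _2 or _b are one class to them, and where a whole thing is asked for, a point or a joint stands for the part that bears it (a point fixed in the world has none). Each returns a list of dicts, best first, with "confidence" (0 to 1); they miss things now and then, are a little off and sometimes report something else, mostly with a low value. They report only what shows in the picture. A call takes as long as a camera call.
- manip.spot_in(camera, query): "rect" ([left, top, right, bottom] in pixels, round what is visible of it).
- manip.place_of(camera, query): "at" ([column, row] in pixels: a listed point, or the origin of a listed thing).
The state is a dict: "time_s": time; "joints": joint angles; "joint_velocities": joint speeds; "joint_efforts": joint torques, N m; "ee_pos": TCP position; "tcp_rot": TCP orientation; "contact_force": force on the tool from outside, world axes, zero at the start; "moment": the same for the moment, N m; "gripper_width": finger opening in m.
Only numpy, scipy, OpenCV 4.12 (cv2) and the standard library are available. Lean on these libraries where they do the work, as an engineer would, in place of code of your own. Each camera call takes 0.05 s, during which the arm holds its last target.

## Working session

There is one attempt and no reset: what is moved stays moved. The work goes in short steps, Python scripts to look and compute and a tool call to move; the robot and the scene stay as the last step left them, time stands still between calls to the robot, and variables do not carry over. Pictures are saved under pics/ and viewed, and the job is handed in when it is done.

Besides the shell and the picture viewer there is one more tool, called as a command line: name --argument value ..., lists and objects as JSON in quotes. servo_tool: Moves the arm, as the interface text tells. Its arguments: {"type":"object","properties":{"steps":{"type":"array"},"force":{"type":"number"}},"required":["steps"]}

```bash
ls -la; mkdir -p pics; cat > h.py <<'E'
import numpy as np, cv2
from station import manip
def snap(name,fn=None):
    im=manip.get_image(name)
    if fn: cv2.imwrite('pics/'+fn,cv2.cvtColor(im['color'],cv2.COLOR_RGB2BGR))
    return im
E
python3 - <<'E'
from h import *
for n in ['scene','top']:
    im=snap(n,n+'0.png'); print(n,im['camera_matrix'],im['k1'],im['R'],im['t'])
print(manip.observe())
E
```

```text
total 12
drwxr-xr-x  3 agent agent 4096 Dec  7 02:57 .
drwxr-xr-x 23 root  root  4096 Dec  7 02:57 ..
drwxr-xr-x  2 agent agent 4096 Dec  7 02:57 pics
scene [[511.14234078   0.         311.00122989]
 [  0.         511.14234078 237.64569383]
 [  0.           0.           1.        ]] -0.06955239069188736 [[-0.8060207   0.59161767  0.01786523]
 [ 0.35910001  0.51278633 -0.77980597]
 [-0.47050803 -0.62212435 -0.62576631]] [ 0.40024264 -0.14249828  1.58011484]
top [[506.89757645   0.         313.00224657]
 [  0.         506.89757645 240.08517315]
 [  0.           0.           1.        ]] -0.04144821862477459 [[ 0.01952151 -0.99974224  0.01159115]
 [-0.98777819 -0.02107842 -0.1544343 ]
 [ 0.15463881 -0.00843469 -0.98793507]] [0.0412601  0.53967232 1.15568824]
{'time_s': 0.1, 'joints': array([ 1.23958486e+00,  1.31088747e-01,  1.48918375e+00,  3.90723923e-06,
        1.52298803e+00, -8.53844653e-02]), 'joint_velocities': array([ 0.00039621,  0.00048056, -0.00316892, -0.00164379, -0.00094049,
       -0.00053771]), 'joint_efforts': array([ 1.74145367e-03, -5.70949709e+01, -5.01946914e+01, -4.54207816e-05,
        8.07160861e-03, -1.03050684e-05]), 'ee_pos': array([0.14583067, 0.58152662, 0.2473401 ]), 'tcp_rot': array([[-9.69936312e-01,  2.43358281e-01, -5.46066762e-04],
       [ 2.43358850e-01,  9.69935042e-01, -1.57596021e-03],
       [ 1.46126320e-04, -1.66147122e-03, -9.99998609e-01]]), 'contact_force': array([ 0.0641332 , -0.44664407,  0.47598815]), 'moment': array([ 0.0278766 ,  0.05777468, -0.0130458 ]), 'gripper_width': 0.08512829080109269}
```

View pics/scene0.png

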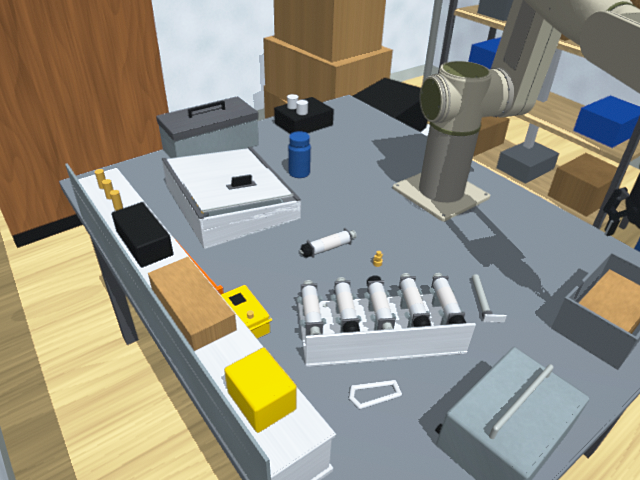

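View pics/top0.png

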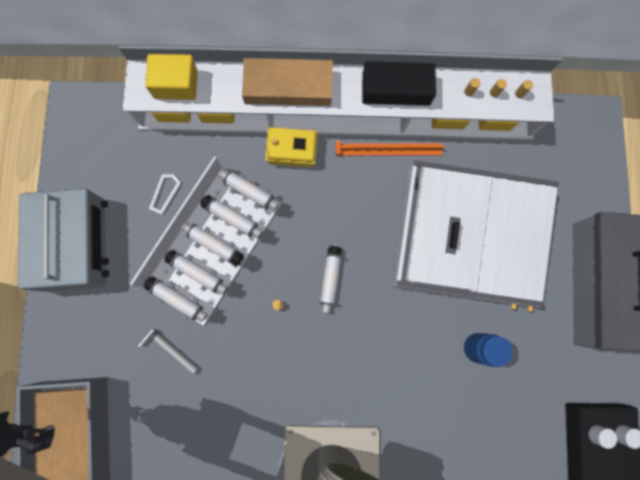

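```bash
python3 - <<'E'
from h import *
for q in ['half_1_mid','half_1_cap','spent_1_mid','holder','holder_front','cubby','compartment','door_grip','canister','beacon','adapter','stake','carabiner','ice_screw']:
  for c in ['top','scene']:
    print(q,c,[(np.round(d['at'],1).tolist(),round(d['confidence'],2)) for d in manip.place_of(c,q)])
print(manip.observe()['time_s'])
E
```

```text
half_1_mid top [([176.8, 297.5], 0.63)]
half_1_mid scene [([445.6, 298.5], 0.83)]
half_1_cap top [([148.5, 283.4], 0.61), ([391.2, 148.3], 0.35)]
half_1_cap scene [([460.7, 323.1], 0.58)]
spent_1_mid top [([243.9, 191.0], 0.96)]
spent_1_mid scene [([307.8, 309.5], 0.81)]
holder top [([215.3, 249.6], 0.62)]
holder scene [([376.4, 322.2], 0.62)]
holder_front top [([244.6, 264.6], 0.91)]
holder_front scene [([369.7, 301.3], 0.93)]
cubby top [([234.3, 212.5], 0.69), ([468.3, 237.2], 0.63)]
cubby scene [([228.0, 199.5], 0.69)]
compartment top [([214.5, 248.3], 0.15)]
compartment scene [([246.8, 211.0], 0.97), ([373.9, 394.6], 0.68), ([307.9, 307.7], 0.66), ([351.1, 325.3], 0.55), ([190.8, 265.3], 0.53), ([413.6, 302.2], 0.16)]
door_grip top [([452.0, 238.0], 0.89), ([148.8, 284.5], 0.6), ([205.3, 201.6], 0.2)]
door_grip scene [([238.7, 177.4], 0.92)]
canister top [([476.1, 348.5], 0.7)]
canister scene [([299.0, 170.3], 0.68), ([345.5, 305.9], 0.53), ([447.0, 303.7], 0.31), ([239.0, 181.8], 0.16)]
beacon top [([289.0, 152.6], 0.62), ([171.1, 256.6], 0.41)]
beacon scene [([240.9, 321.5], 0.93), ([309.1, 307.6], 0.67), ([479.6, 297.3], 0.44)]
adapter top [([276.8, 307.1], 0.44)]
adapter scene [([379.2, 265.7], 0.68), ([349.3, 306.1], 0.41)]
stake top [([209.3, 243.1], 0.72), ([391.1, 150.7], 0.65)]
stake scene [([188.5, 263.7], 0.54)]
carabiner top []
carabiner scene [([371.7, 394.4], 0.82), ([378.3, 263.9], 0.51)]
ice_screw top [([177.4, 353.1], 0.79), ([237.7, 256.8], 0.53)]
ice_screw scene [([480.2, 297.7], 0.85), ([298.8, 172.5], 0.2)]
1.5
```

```bash
python3 - <<'E'
from h import *
a=cv2.imread('pics/top0.png'); b=cv2.imread('pics/scene0.png')
cv2.imwrite('pics/z1.png',cv2.resize(a[140:340,120:360],(720,600),interpolation=cv2.INTER_CUBIC))
cv2.imwrite('pics/z2.png',cv2.resize(b[220:370,290:490],(800,600),interpolation=cv2.INTER_CUBIC))
E
```

```text
(no output)
```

View pics/z1.png

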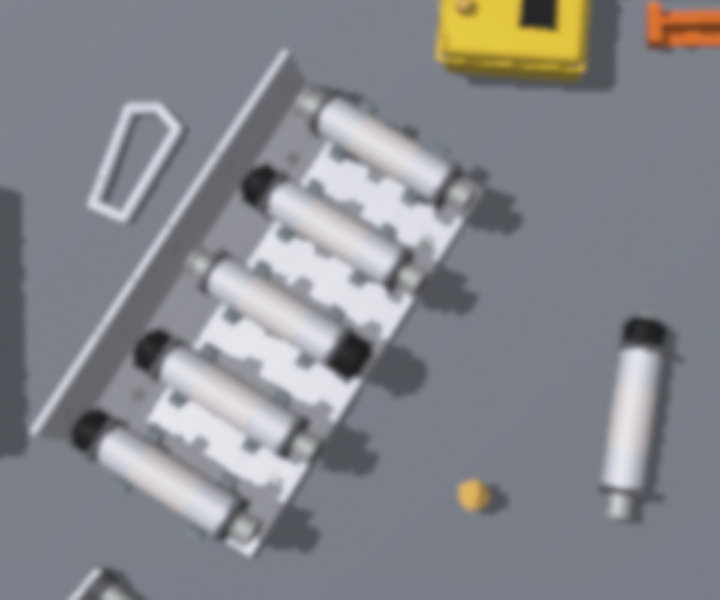

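View pics/z2.png

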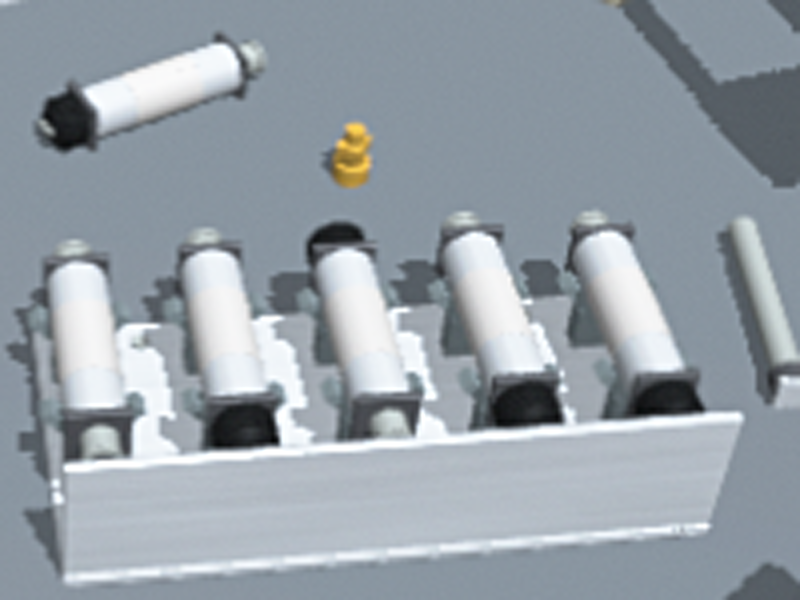

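```bash
cat >> h.py <<'E'
def grab(n):
    return manip.get_image(n)
def proj(im,P):
    P=np.atleast_2d(P)
    C=P@im['R'].T+im['t']
    s=C[:,:2]/C[:,2:]; r2=(s**2).sum(1,keepdims=True)
    s=s*(1+im['k1']*r2)
    K=im['camera_matrix']
    return s*[K[0,0],K[1,1]]+[K[0,2],K[1,2]]
def ray(im,uv):
    K=im['camera_matrix']; d=(np.array(uv,float)-[K[0,2],K[1,2]])/[K[0,0],K[1,1]]
    s=d.copy()
    for _ in range(20): s=d/(1+im['k1']*(s@s))
    v=im['R'].T@np.array([s[0],s[1],1]); o=-im['R'].T@im['t']
    return o,v/np.linalg.norm(v)
def atz(im,uv,z):
    o,v=ray(im,uv); return o+v*(z-o[2])/v[2]
def tri(ims,uvs):
    A=np.zeros((3,3));b=np.zeros(3)
    for im,uv in zip(ims,uvs):
        o,v=ray(im,uv); M=np.eye(3)-np.outer(v,v); A+=M;b+=M@o
    return np.linalg.solve(A,b)
import pickle
E
python3 - <<'E'
from h import *
ims={n:grab(n) for n in ['top','scene']}
pickle.dump(ims,open('cal.pkl','wb'))
t,s=ims['top'],ims['scene']
U=lambda x,y,k,ox,oy:((x+.5)/k-.5+ox,(y+.5)/k-.5+oy)
# rough triangulations: adjacents collars
T=lambda x,y:U(x,y,3,120,140); S=lambda x,y:U(x,y,4,290,220)
cl={'t1':[(T(318,112),S(98,418)),(T(449,184),S(76,262))],
'half4':[(T(642,344),S(90,110)),(T(622,490),S(243,66))],
't5':[(T(103,437),S(658,385)),(T(232,512),S(603,237))]}
for k,v in cl.items():
  a=[tri([t,s],p) for p in v]; print(k,np.round(a,4),np.linalg.norm(a[0]-a[1]))
  print([proj(t,a[i])-v[i][0] for i in (0,1)])
print('grip',tri([t,s],[(452,238),(238.7,177.4)]))
print('grip',tri([t,s],[(454,235),(240,182)]))
for k,p,q in [('canister',(476.1,348.5),(299,170.3)),('beacon',(289,152.6),(240.9,321.5)),('adapter',(276.8,307.1),(379.2,265.7)),('screw',(177.4,353.1),(480.2,297.7)),('cubby',(468.3,237.2),(228,199.5)),('holder',(215.3,249.6),(376.4,322.2)),('hfront',(244.6,264.6),(369.7,301.3)),('stake',(391,150.7),(188.5,263.7))]: print(k,np.round(tri([t,s],[p,q]),3))
E
```

```text
t1 [[0.68   0.2599 0.0721]
 [0.6226 0.1573 0.0715]] 0.11749055509656099
[array([[ 0.23001763, -0.23076878]]), array([[-0.57547286,  0.59235072]])]
half4 [[0.5043 0.0058 0.0231]
 [0.3881 0.0204 0.0158]] 0.11726055283628231
[array([[-1.57225551,  1.6157355 ]]), array([[-1.90168754,  1.84777991]])]
t5 [[0.4224 0.4125 0.0692]
 [0.3655 0.3142 0.071 ]] 0.11356153987522463
[array([[ 0.00674966, -0.00501326]]), array([[-1.49942933,  1.18915958]])]
grip [ 0.54579186 -0.26442146  0.10722373]
grip [ 0.54903256 -0.26787026  0.09399271]
canister [ 0.293 -0.342  0.006]
beacon [0.77  0.113 0.003]
adapter [ 0.38   0.137 -0.01 ]
screw [ 0.265  0.371 -0.003]
cubby [ 0.56  -0.33   0.004]
holder [ 0.519  0.287 -0.002]
hfront [ 0.482  0.219 -0.013]
stake [ 0.78  -0.142 -0.003]
```

```bash
cat >> h.py <<'E'
def frame(x,y,yaw,z=0):
    c,s=np.cos(yaw),np.sin(yaw)
    T=np.eye(4);T[:3,:3]=[[c,-s,0],[s,c,0],[0,0,1]];T[:3,3]=[x,y,z];return T
def tf(T,P): return np.atleast_2d(P)@T[:3,:3].T+T[:3,3]
def cyl(T,x0,x1,r,n=24):
    a=np.linspace(0,2*np.pi,n); out=[]
    for x in (x0,x1): out.append(tf(T,np.c_[np.full(n,x),r*np.cos(a),r*np.sin(a)]))
    return out
def draw(img,im,curves,crop,k,col=(0,0,255)):
    x0,y0,x1,y1=crop
    for c in curves:
        p=(proj(im,c)-[x0,y0]+.5)*k-.5
        cv2.polylines(img,[np.round(p*8).astype(np.int32)],False,col,1,cv2.LINE_AA,3)
def crop(im,c,k):
    x0,y0,x1,y1=c
    return cv2.resize(cv2.cvtColor(im['color'],cv2.COLOR_RGB2BGR)[y0:y1,x0:x1],None,fx=k,fy=k,interpolation=cv2.INTER_CUBIC)
def sigcurves(T,cap=True):
    o=[]
    o+=cyl(T,-54,54,0.017) if 0 else cyl(T,-.054,.054,.017)
    for s in(-1,1):
        o.append(tf(T,[[s*.057,.018,.018],[s*.057,-.018,.018],[s*.057,-.018,-.018],[s*.057,.018,-.018],[s*.057,.018,.018]]))
    o+=cyl(T,.060,.082,.0175) if cap else cyl(T,.060,.078,.010)
    o+=cyl(T,-.060,-.078,.010)
    return o
def holdcurves(T):
    o=[tf(T,[[-.09,-.175,.008],[-.09,.175,.008],[.09,.175,.008],[.09,-.175,.008],[-.09,-.175,.008]]),
       tf(T,[[.1,-.175,0],[.1,.175,0],[.1,.175,.092],[.1,-.175,.092],[.1,-.175,0]])]
    for i,y in enumerate([-.152,-.076,0,.076,.152]):
        F=T.copy();F[:3,3]=tf(T,[0,y,.062])[0]
        if i==2: F[:3,:2]*=-1
        o+=sigcurves(F,i>0)
    return o
E
cat > ov.py <<'E'
from h import *
import sys
ims=pickle.load(open('cal.pkl','rb'))
x,y,a=map(float,sys.argv[1:4]); hx,hy,ha=map(float,sys.argv[4:7])
H=frame(x,y,np.radians(a)); F=frame(hx,hy,np.radians(ha),.018)
for n,c,k in [('top',(130,145,350,330),3.6),('scene',(290,225,490,370),4)]:
    g=crop(ims[n],c,k); draw(g,ims[n],holdcurves(H)+sigcurves(F),c,k)
    cv2.imwrite(f'pics/ov_{n}_{sys.argv[7]}.png',g)
E
python3 ov.py .5225 .286 60 .447 .013 -6 1
```

```text
(no output)
```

View pics/ov_top_1.png

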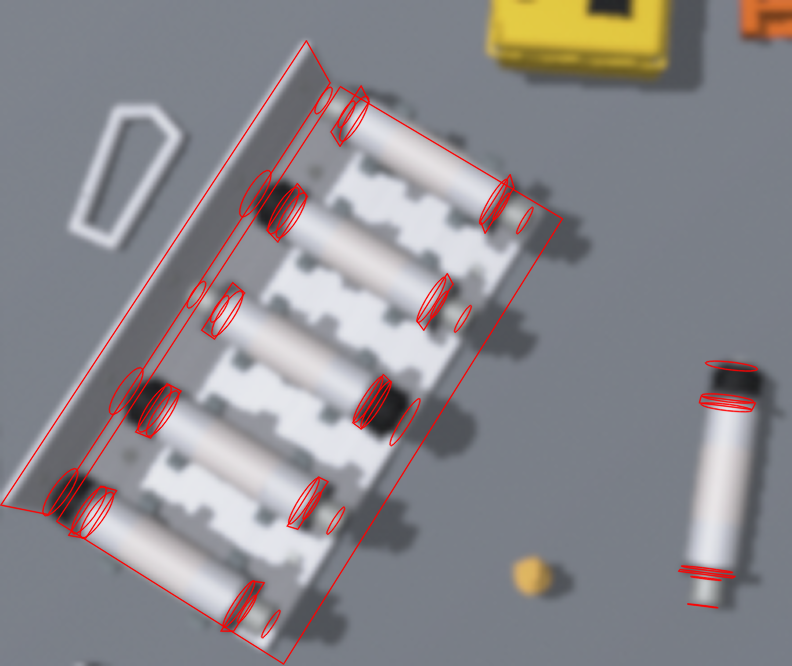

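View pics/ov_scene_1.png

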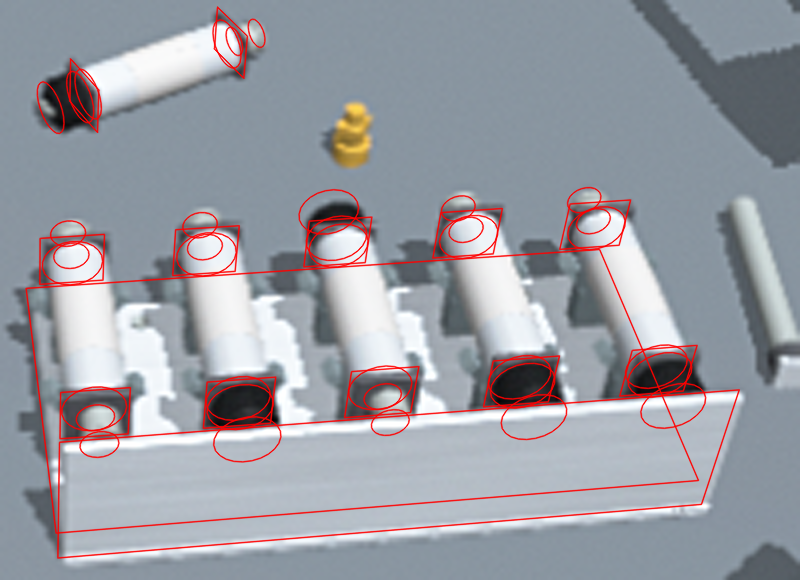

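```bash
cat > ov2.py <<'E'
from h import *
import sys
ims=pickle.load(open('cal.pkl','rb'))
x,y,a=map(float,sys.argv[1:4]); hx,hy,ha=map(float,sys.argv[4:7])
T=frame(x,y,np.radians(a)); F=frame(hx,hy,np.radians(ha),.018)
zt=lambda X:.064+(X+.145)/.29*.034
B=lambda z:tf(T,[[sx*.145,sy*.17,z(sx*.145)] for sx,sy in[(-1,-1),(1,-1),(1,1),(-1,1),(-1,-1)]])
g0=float(sys.argv[8]),float(sys.argv[9]),float(sys.argv[10])
G=[tf(T,[[g0[0]+sx*.03,g0[1]+sy*.006,g0[2]+dz] for sx,sy in[(-1,-1),(1,-1),(1,1),(-1,1),(-1,-1)]]) for dz in(-.017,.013)]
cv=[B(lambda q:0),B(zt),tf(T,[[-.145,0,zt(-.145)],[.145,0,zt(.145)]])]+G+sigcurves(F)
for n,c,k in [('top',(310,145,570,325),3),('scene',(150,130,370,270),3.6)]:
    g=crop(ims[n],c,k); draw(g,ims[n],cv,c,k)
    cv2.imwrite(f'pics/ovc_{n}_{sys.argv[7]}.png',g)
E
python3 ov2.py .56 -.33 -7 .446 .008 -7.5 1 0 .085 .098
```

```text
(no output)
```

View pics/ovc_top_1.png

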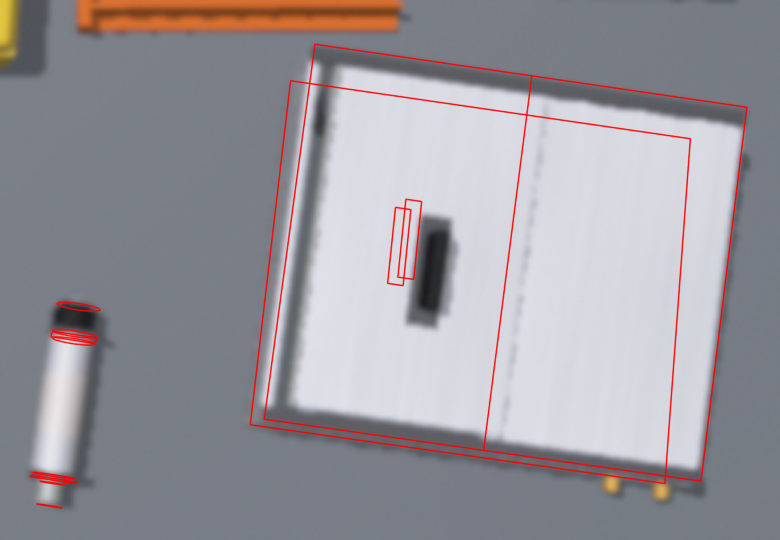

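View pics/ovc_scene_1.png

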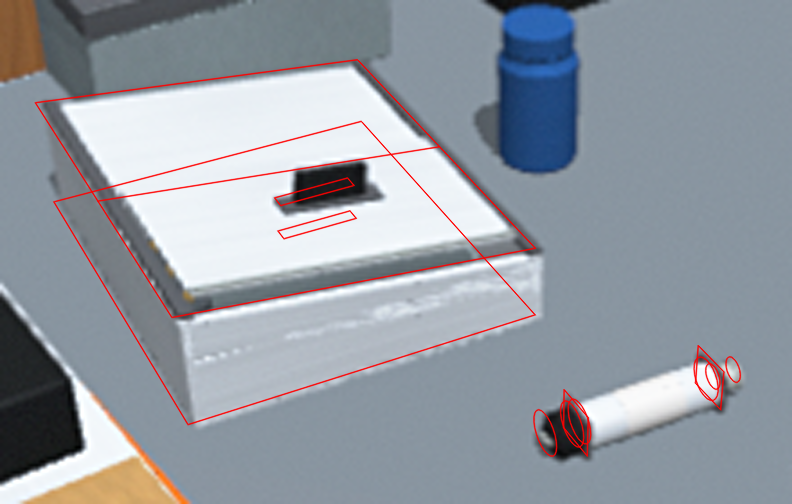

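```bash
python3 - <<'E'
from h import *
ims=pickle.load(open('cal.pkl','rb'));t,s=ims['top'],ims['scene']
P=tri([t,s],[(310+434/3,145+272/3),(150+330/3.6,130+183/3.6)]);print(P,proj(t,P),proj(s,P))
T=frame(.556,-.332,np.radians(-7.3)); print(np.linalg.inv(T)@np.r_[P,1])
E
python3 ov2.py .556 -.332 -7.3 .446 .007 -7.5 2 -.015 .065 .1
```

```text
[ 0.54561781 -0.26717764  0.09754921] [[454.15959528 236.24472058]] [[241.0747914  180.65036449]]
[-0.01853466  0.06297773  0.09754921  1.        ]
```

View pics/ovc_top_2.png

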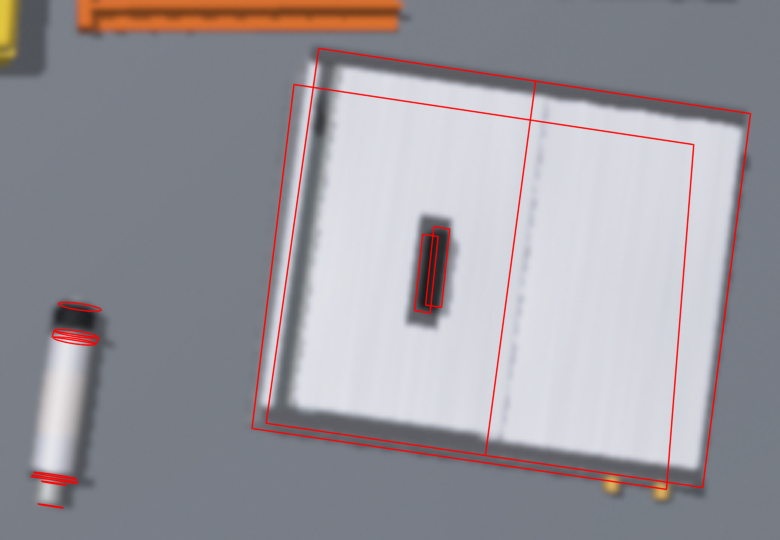

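View pics/ovc_scene_2.png

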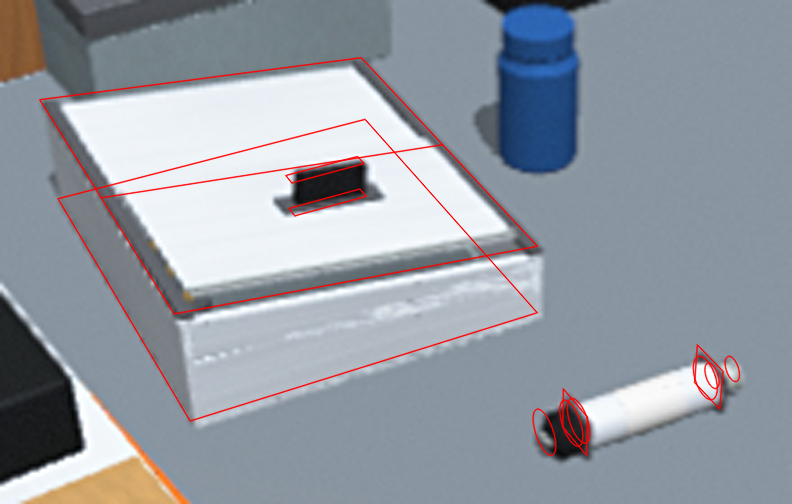

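```bash
cat >> h.py <<'E'
def pose():
    o=manip.observe(); R=o['tcp_rot']; return o['ee_pos'],np.degrees(np.arctan2(R[1,0],R[0,0])),o
def plan(wps,hand,maxmm=55,maxdeg=10):
    """wps: list of (x,y,z,phi_deg) ; phi unwrapped continuous from current"""
    p,ph,o=pose(); ph=ph%360 if ph<-130 else ph
    rows=[];c=np.r_[p,ph]
    print('at',np.round(c,4),'q6',np.degrees(o['joints'][5]).round(0),'t',round(o['time_s'],2),'f',np.round(o['contact_force'],1),'w',round(o['gripper_width'],4))
    for w in wps:
        w=np.array(w,float); n=int(max(1,np.ceil(np.linalg.norm(w[:3]-c[:3])*1000/maxmm),np.ceil(abs(w[3]-c[3])/maxdeg)))
        st=c.copy()
        for i in range(1,n+1):
            tgt=st+(w-st)*i/n; d=tgt-c; a=np.radians(c[3])
            X=np.array([np.cos(a),np.sin(a)]);Y=np.array([np.sin(a),-np.cos(a)])
            r=[round(float(d[:2]@X),3),round(float(d[:2]@Y),3),round(float(-d[2]),3),0,0,round(float(-d[3]),1)]
            rows.append([hand]+[0 if v==0 else v for v in r])
            c[:2]=c[:2]+r[0]*X+r[1]*Y; c[2]-=r[2]; c[3]-=r[5]
    for i in range(0,len(rows),10): print(str(rows[i:i+10]).replace(' ',''))
E
cat > sc.py <<'E'
from h import *
HO=frame(.5225,.286,np.radians(60)); CU=frame(.556,-.332,np.radians(-7.3))
SY=[-.152,-.076,0,.076,.152]
def sad(i): return tf(HO,[0,SY[i-1],.062])[0]
if __name__=='__main__':
    for i in range(1,6): print(i,sad(i).round(4))
    print('comp',tf(CU,[-.02,.08,0]))
    print('open grip',np.array([.545,-.267])+.155*-CU[:2,1])
E
python3 sc.py; python3 -c "
from h import *
plan([(.545,-.267,.19,172.7)],0.3)
"
```

```text
1 [0.6541 0.21   0.062 ]
2 [0.5883 0.248  0.062 ]
3 [0.5225 0.286  0.062 ]
4 [0.4567 0.324  0.062 ]
5 [0.3909 0.362  0.062 ]
comp [[ 0.54632728 -0.25010715  0.        ]]
open grip [ 0.52530499 -0.42074364]
at [1.460000e-01 5.820000e-01 2.483000e-01 1.659171e+02] q6 -5.0 t 1.6 f [0.3 0.2 0.6] w 0.0851
[[0.3,-0.033,-0.04,0.003,0,0,-0.4],[0.3,-0.033,-0.041,0.003,0,0,-0.4],[0.3,-0.032,-0.041,0.004,0,0,-0.3],[0.3,-0.032,-0.041,0.003,0,0,-0.4],[0.3,-0.032,-0.041,0.003,0,0,-0.4],[0.3,-0.032,-0.041,0.003,0,0,-0.4],[0.3,-0.031,-0.042,0.004,0,0,-0.3],[0.3,-0.031,-0.042,0.003,0,0,-0.4],[0.3,-0.031,-0.042,0.003,0,0,-0.4],[0.3,-0.031,-0.042,0.003,0,0,-0.4]]
[[0.3,-0.03,-0.043,0.004,0,0,-0.3],[0.3,-0.03,-0.042,0.003,0,0,-0.4],[0.3,-0.03,-0.043,0.003,0,0,-0.4],[0.3,-0.029,-0.043,0.003,0,0,-0.4],[0.3,-0.029,-0.043,0.004,0,0,-0.4],[0.3,-0.029,-0.044,0.003,0,0,-0.3],[0.3,-0.028,-0.043,0.003,0,0,-0.4],[0.3,-0.029,-0.044,0.003,0,0,-0.4]]
```

servo_tool --steps '[[[0.3,-0.033,-0.04,0.003,0,0,-0.4],[0.3,-0.033,-0.041,0.003,0,0,-0.4],[0.3,-0.032,-0.041,0.004,0,0,-0.3],[0.3,-0.032,-0.041,0.003,0,0,-0.4],[0.3,-0.032,-0.041,0.003,0,0,-0.4],[0.3,-0.032,-0.041,0.003,0,0,-0.4],[0.3,-0.031,-0.042,0.004,0,0,-0.3],[0.3,-0.031,-0.042,0.003,0,0,-0.4],[0.3,-0.031,-0.042,0.003,0,0,-0.4],[0.3,-0.031,-0.042,0.003,0,0,-0.4]]]' --force 40

```text
time_s: 2.85
ee_pos: [0.3687, 0.1087, 0.2166]
tcp_rot: [[-0.984, 0.178, 0.001], [0.178, 0.984, 0.0], [-0.001, 0.001, -1.0]]
contact_force: [0.2, 0.5, -0.7]
gripper_width: 0.06
```

```bash
python3 -c "
from h import *
plan([(.545,-.267,.19,172.7)],0.3)
"
```

```text
at [3.687000e-01 1.087000e-01 2.166000e-01 1.697342e+02] q6 -71.0 t 2.85 f [ 0.2  0.5 -0.7] w 0.06
[[0.3,-0.03,-0.042,0.003,0,0,-0.4],[0.3,-0.03,-0.043,0.004,0,0,-0.3],[0.3,-0.029,-0.042,0.003,0,0,-0.4],[0.3,-0.03,-0.043,0.003,0,0,-0.4],[0.3,-0.029,-0.043,0.004,0,0,-0.4],[0.3,-0.028,-0.044,0.003,0,0,-0.3],[0.3,-0.029,-0.043,0.003,0,0,-0.4],[0.3,-0.028,-0.044,0.004,0,0,-0.4]]
```

servo_tool --steps '[[[0.3,-0.03,-0.042,0.003,0,0,-0.4],[0.3,-0.03,-0.043,0.004,0,0,-0.3],[0.3,-0.029,-0.042,0.003,0,0,-0.4],[0.3,-0.03,-0.043,0.003,0,0,-0.4],[0.3,-0.029,-0.043,0.004,0,0,-0.4],[0.3,-0.028,-0.044,0.003,0,0,-0.3],[0.3,-0.029,-0.043,0.003,0,0,-0.4],[0.3,-0.028,-0.044,0.004,0,0,-0.4],[0.3,0,0,0,0,0,0]]]'

```text
time_s: 3.98
ee_pos: [0.5445, -0.2688, 0.1875]
tcp_rot: [[-0.992, 0.13, -0.002], [0.13, 0.992, 0.0], [0.002, 0.0, -1.0]]
contact_force: [-0.3, -0.1, 0.1]
gripper_width: 0.0599
```

```bash
python3 -c "
from h import *
plan([(.545,-.267,.106,172.7)],0.3,30)
im=snap('top','a1.png');snap('scene','a1s.png')
g=crop(im,(400,160,580,300),4); cv2.imwrite('pics/a1c.png',g)
print(proj(im,[.545,-.267,.106]))
"
```

```text
at [  0.5445  -0.2688   0.1875 172.5439] q6 -114.0 t 3.98 f [-0.3 -0.1  0.1] w 0.0599
[[0.3,0,0.001,0.027,0,0,-0.1],[0.3,0,0,0.027,0,0,0],[0.3,0,0.001,0.028,0,0,-0.1]]
[[455.16027787 235.90610624]]
```

View pics/a1s.png

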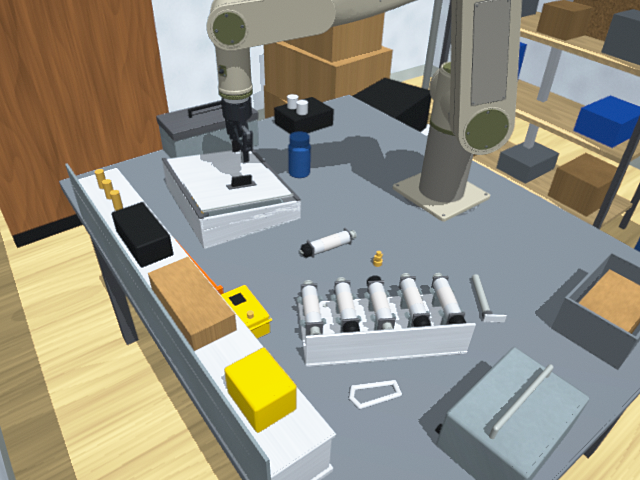

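servo_tool --steps '[[[0.3,0,0.001,0.027,0,0,0],[0.3,0,0,0.027,0,0,0],[0.3,0,0.001,0.027,0,0,0],[0.3,0,0,0,0,0,0],[0.7,0,0,0,0,0,0],[0.9,0,0,0,0,0,0],[0.9,0,0,0,0,0,0],[0.9,0,0,0,0,0,0]]]' --force 40

```text
time_s: 5.08
ee_pos: [0.5456, -0.2643, 0.1101]
tcp_rot: [[-0.992, 0.127, 0.002], [0.127, 0.992, -0.001], [-0.002, -0.001, -1.0]]
contact_force: [-1.8, 1.3, 6.7]
gripper_width: 0.0114
```

```bash
python3 -c "
from h import *
from sc import CU
p,ph,o=pose()
d=-CU[:2,1]*.155
plan([(p[0]+d[0],p[1]+d[1],p[2],172.7)],0.9,18)
snap('scene','a2s.png')
"
```

```text
at [ 5.456000e-01 -2.643000e-01  1.101000e-01  1.727204e+02] q6 -113.0 t 5.08 f [-1.8  1.3  6.7] w 0.0114
[[0.9,0,-0.017,0,0,0,0],[0.9,0,-0.017,0,0,0,0],[0.9,0,-0.018,0,0,0,0],[0.9,0,-0.017,0,0,0,0],[0.9,0,-0.017,0,0,0,0],[0.9,0,-0.017,0,0,0,0],[0.9,0,-0.018,0,0,0,0],[0.9,0,-0.017,0,0,0,0],[0.9,0,-0.017,0,0,0,0]]
```

View pics/a2s.png

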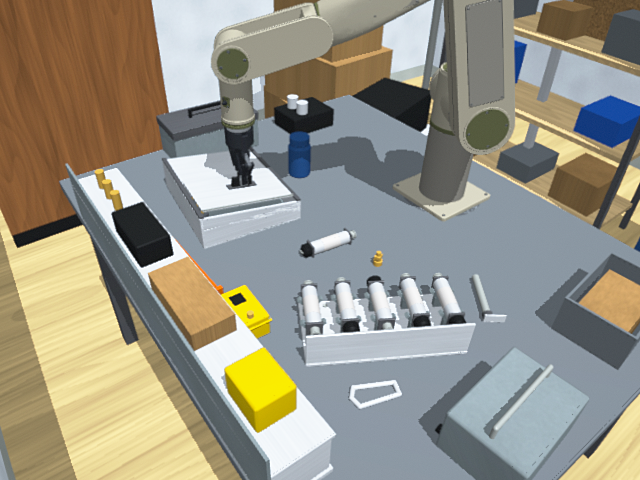

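servo_tool --steps '[[[0.9,0,0,-0.003,0,0,0],[0.9,0,-0.017,0,0,0,0],[0.9,0,-0.017,0,0,0,0],[0.9,0,-0.017,0,0,0,0],[0.9,0,-0.017,0,0,0,0],[0.9,0,-0.017,0,0,0,0],[0.9,0,-0.017,0,0,0,0],[0.9,0,-0.017,0,0,0,0],[0.9,0,-0.017,0,0,0,0],[0.9,0,-0.016,0,0,0,0]]]'

```text
time_s: 6.38
ee_pos: [0.5278, -0.4053, 0.11]
tcp_rot: [[-0.992, 0.124, 0.001], [0.124, 0.992, 0.018], [0.001, 0.018, -1.0]]
contact_force: [10.1, 83.2, 25.0]
gripper_width: 0.0114
```

servo_tool --steps '[[[0.9,0,0,0,0,0,0],[0.3,0,0,0,0,0,0],[0.3,0,0,0,0,0,0]]]'

```text
time_s: 6.75
ee_pos: [0.5257, -0.4147, 0.1115]
tcp_rot: [[-0.992, 0.126, -0.0], [0.126, 0.992, -0.001], [-0.0, -0.001, -1.0]]
contact_force: [0.3, 0.1, -0.1]
gripper_width: 0.047
```

```bash
python3 -c "
from h import *
from sc import *
s=sad(1)
p,ph,o=pose()
plan([(p[0],p[1],.2,ph),(s[0],s[1],.2,240)],0.3,58,10.5)
im=snap('top','a3.png');snap('scene','a3s.png')
"
```

```text
at [ 5.25700e-01 -4.14700e-01  1.11500e-01  1.72743e+02] q6 -125.0 t 6.75 f [ 0.3  0.1 -0.1] w 0.047
[[0.3,0,0,-0.044,0,0,0],[0.3,0,0,-0.045,0,0,0],[0.3,-0.004,0.058,0,0,0,-6.1],[0.3,-0.011,0.057,0,0,0,-6.1],[0.3,-0.016,0.055,0,0,0,-6.1],[0.3,-0.023,0.054,0,0,0,-6.2],[0.3,-0.028,0.051,0,0,0,-6.1],[0.3,-0.033,0.047,0,0,0,-6.1],[0.3,-0.038,0.044,0,0,0,-6.1],[0.3,-0.043,0.039,0,0,0,-6.1]]
[[0.3,-0.046,0.035,0,0,0,-6.1],[0.3,-0.05,0.03,0,0,0,-6.1],[0.3,-0.053,0.024,0,0,0,-6.2]]
```

View pics/a3s.png

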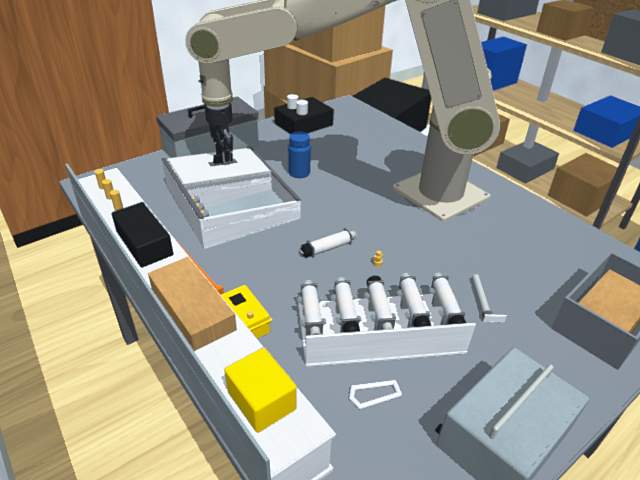

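servo_tool --steps '[[[0.3,0,0,-0.044,0,0,0],[0.3,0,0,-0.045,0,0,0],[0.3,-0.004,0.058,0,0,0,-6.1],[0.3,-0.011,0.057,0,0,0,-6.1],[0.3,-0.016,0.055,0,0,0,-6.1],[0.3,-0.023,0.054,0,0,0,-6.2],[0.3,-0.028,0.051,0,0,0,-6.1],[0.3,-0.033,0.047,0,0,0,-6.1],[0.3,-0.038,0.044,0,0,0,-6.1],[0.3,-0.043,0.039,0,0,0,-6.1]]]'

```text
time_s: 8.1
ee_pos: [0.6201, 0.0407, 0.2009]
tcp_rot: [[-0.746, -0.666, 0.001], [-0.666, 0.746, -0.0], [-0.001, -0.001, -1.0]]
contact_force: [1.5, 0.0, 0.9]
gripper_width: 0.0596
```

servo_tool --steps '[[[0.3,-0.046,0.035,0,0,0,-6.1],[0.3,-0.05,0.03,0,0,0,-6.1],[0.3,-0.053,0.024,0,0,0,-6.2],[0.35,0,0,0,0,0,0]]]'

```text
time_s: 8.6
ee_pos: [0.6543, 0.2143, 0.2]
tcp_rot: [[-0.495, -0.869, 0.0], [-0.869, 0.495, 0.001], [-0.001, 0.0, -1.0]]
contact_force: [-0.5, -0.5, 0.2]
gripper_width: 0.0554
```

```bash
python3 -c "
from h import *
from sc import *
s=sad(1)
p,ph,o=pose()
plan([(s[0],s[1],.12,240),(s[0],s[1],.064,240)],0.35,35,10)
im=snap('top','a4.png');i2=snap('scene','a4s.png')
cv2.imwrite('pics/a4c.png',np.hstack([cv2.resize(crop(im,(220,130,350,280),1),None,fx=3,fy=3),cv2.resize(crop(i2,(260,190,390,340),1),None,fx=3,fy=3)]))
g=crop(im,(390,150,570,320),4);draw(g,im,[tf(CU,[[-.137,0,.09],[-.137,.16,.09],[.097,.16,.09],[.097,0,.09],[-.137,0,.09]]),tf(CU,[[-.137,0,.006],[-.137,.16,.006],[.097,.16,.006],[.097,0,.006],[-.137,0,.006]])],(390,150,570,320),4)
cv2.imwrite('pics/a4d.png',g)
"
```

```text
at [   0.6543    0.2143    0.2    -119.679 ] q6 -136.0 t 8.6 f [-0.5 -0.5  0.2] w 0.0554
[[0.35,0,0,0.002,0,0,-10.0],[0.35,0,0,0.002,0,0,-10.0],[0.35,0,0,0.003,0,0,-10.0],[0.35,0,0,0.002,0,0,-10.0],[0.35,0.001,0,0.002,0,0,-10.0],[0.35,0,0,0.002,0,0,-9.9],[0.35,0,0,0.003,0,0,-10.0],[0.35,0,0,0.002,0,0,-10.0],[0.35,0,0,0.002,0,0,-10.0],[0.35,0,0,0.002,0,0,-10.0]]
[[0.35,0,0,0.002,0,0,-10.0],[0.35,0,0,0.003,0,0,-10.0],[0.35,0,0.001,0.002,0,0,-10.0],[0.35,0,0,0.002,0,0,-10.0],[0.35,0,0,0.002,0,0,-10.0],[0.35,0,0,0.003,0,0,-10.0],[0.35,0,0,0.002,0,0,-9.9],[0.35,0,0,0.002,0,0,-10.0],[0.35,0,0,0.002,0,0,-10.0],[0.35,0,0,0.002,0,0,-10.0]]
[[0.35,-0.001,0,0.003,0,0,-10.0],[0.35,0,0,0.002,0,0,-10.0],[0.35,0,0,0.002,0,0,-10.0],[0.35,0,0,0.002,0,0,-10.0],[0.35,0,0,0.003,0,0,-10.0],[0.35,0,0,0.002,0,0,-10.0],[0.35,0,0,0.002,0,0,-10.0],[0.35,0,0,0.002,0,0,-10.0],[0.35,0,-0.001,0.002,0,0,-9.9],[0.35,0,0,0.003,0,0,-10.0]]
[[0.35,0,0,0.002,0,0,-10.0],[0.35,0,0,0.002,0,0,-10.0],[0.35,0,0,0.002,0,0,-10.0],[0.35,0,0,0.003,0,0,-10.0],[0.35,0,0,0.002,0,0,-10.0],[0.35,0,0,0.002,0,0,-10.0],[0.35,0,0,0.028,0,0,0],[0.35,0,0,0.028,0,0,0]]
```

View pics/a4c.png

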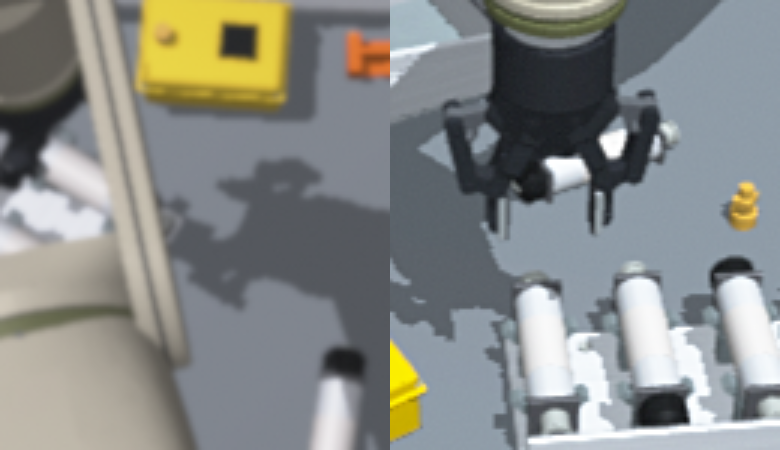

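View pics/a4d.png

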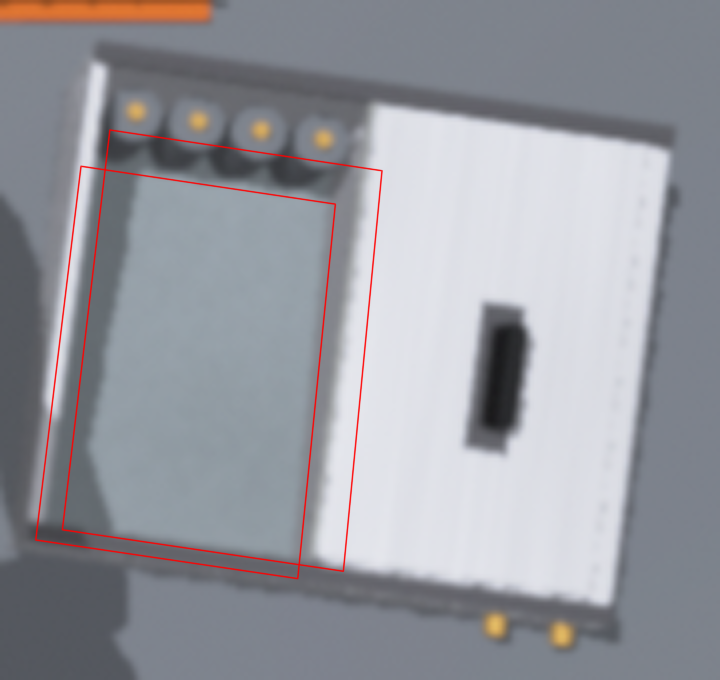

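```bash
sed -i 's/ph=ph%360 if ph<-130 else ph/ph=ph%360 if ph<-90 else ph/' h.py; python3 -c "
from h import *
from sc import *
s=sad(1)
plan([(s[0],s[1],.12,240),(s[0],s[1],.064,240)],0.35,35,10)
"
```

```text
at [6.543000e-01 2.104000e-01 2.001000e-01 2.400204e+02] q6 -136.0 t 8.7 f [ 0.1 -0.4 -0.1] w 0.0555
[[0.35,0,0,0.027,0,0,0],[0.35,0,0,0.026,0,0,0],[0.35,0,0,0.027,0,0,0],[0.35,0,0,0.028,0,0,0],[0.35,0,0,0.028,0,0,0]]
```

servo_tool --steps '[[[0.35,0,0,0.027,0,0,0],[0.35,0,0,0.027,0,0,0],[0.35,0,0,0.027,0,0,0],[0.35,0,0,0.028,0,0,0],[0.35,0,0,0.027,0,0,0],[0.35,0,0,0,0,0,0],[0.6,0,0,0,0,0,0],[0.7,0,0,0,0,0,0],[0.7,0,0,0,0,0,0]]]' --force 60

```text
time_s: 9.82
ee_pos: [0.6535, 0.2108, 0.0665]
tcp_rot: [[-0.5, -0.866, -0.001], [-0.866, 0.5, 0.001], [0.0, 0.001, -1.0]]
contact_force: [-9.6, 0.2, 7.0]
gripper_width: 0.0321
```

```bash
python3 -c "
from h import *
from sc import *
p,ph,o=pose(); print(np.linalg.inv(HO)@np.r_[p,1])
plan([(p[0],p[1],.2,240),(.548,-.252,.2,172.7)],0.7,52,9.8)
i2=snap('scene','a5s.png')
cv2.imwrite('pics/a5c.png',crop(i2,(240,190,400,350),3))
"
```

```text
[ 3.86796579e-04 -1.51026775e-01  6.64507814e-02  1.00000000e+00]
at [6.53500e-01 2.10800e-01 6.65000e-02 2.40015e+02] q6 -136.0 t 9.82 f [-9.6  0.2  7. ] w 0.0321
[[0.7,0,0,-0.045,0,0,0],[0.7,0,0,-0.044,0,0,0],[0.7,0,0,-0.045,0,0,0],[0.7,0.045,-0.014,0,0,0,6.7],[0.7,0.044,-0.019,0,0,0,6.8],[0.7,0.041,-0.024,0,0,0,6.7],[0.7,0.037,-0.029,0,0,0,6.7],[0.7,0.034,-0.033,0,0,0,6.8],[0.7,0.03,-0.037,0,0,0,6.7],[0.7,0.026,-0.04,0,0,0,6.7]]
[[0.7,0.02,-0.043,0,0,0,6.8],[0.7,0.016,-0.045,0,0,0,6.7],[0.7,0.01,-0.046,0,0,0,6.7]]
```

View pics/a5c.png

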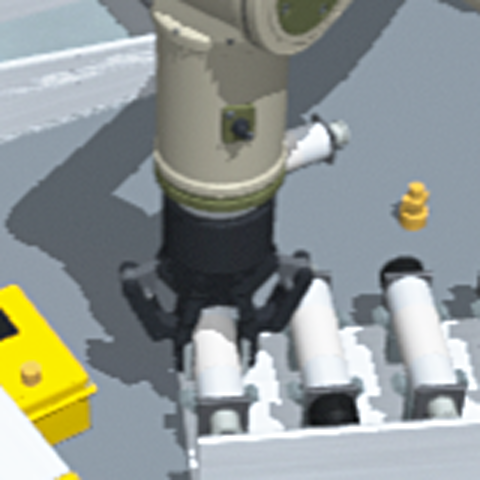

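servo_tool --steps '[[[0.7,0,0,-0.02,0,0,0],[0.7,0,0,-0.035,0,0,0],[0.7,0,0,-0.04,0,0,0],[0.7,0,0,-0.04,0,0,0],[0.7,0,0,0,0,0,0]]]'

```text
time_s: 10.5
ee_pos: [0.6577, 0.211, 0.2075]
tcp_rot: [[-0.5, -0.866, 0.012], [-0.866, 0.5, 0.003], [-0.008, -0.009, -1.0]]
contact_force: [1.2, 0.5, -2.1]
gripper_width: 0.0318
```

```bash
python3 -c "
from h import *
from sc import *
p,ph,o=pose(); 
plan([(.548,-.252,.2,172.7)],0.7,52,9.8)
i2=snap('scene','a6s.png')
cv2.imwrite('pics/a6c.png',crop(i2,(220,150,420,350),3))
"
```

```text
at [6.577000e-01 2.110000e-01 2.075000e-01 2.399954e+02] q6 -136.0 t 10.5 f [ 1.2  0.5 -2.1] w 0.0318
[[0.7,0.046,-0.014,0.001,0,0,6.7],[0.7,0.043,-0.018,0.001,0,0,6.8],[0.7,0.041,-0.024,0,0,0,6.7],[0.7,0.038,-0.029,0.001,0,0,6.7],[0.7,0.035,-0.033,0.001,0,0,6.7],[0.7,0.03,-0.036,0.001,0,0,6.8],[0.7,0.026,-0.04,0,0,0,6.7],[0.7,0.021,-0.043,0.001,0,0,6.7],[0.7,0.016,-0.045,0.001,0,0,6.8],[0.7,0.01,-0.046,0.001,0,0,6.7]]
```

View pics/a6c.png

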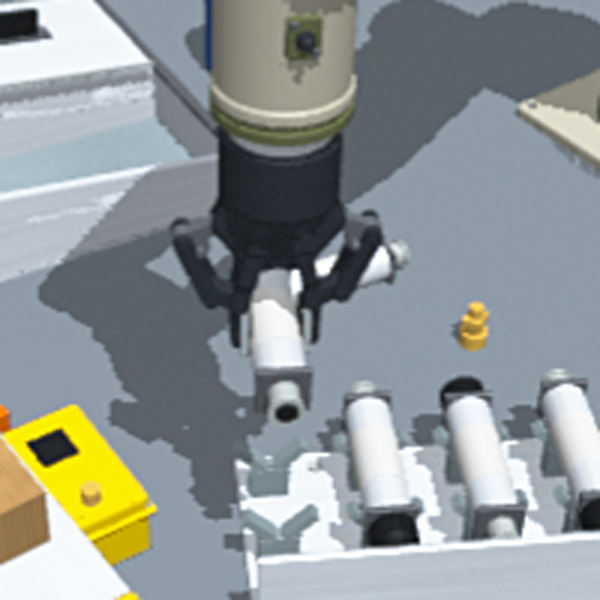

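servo_tool --steps '[[[0.7,0.046,-0.014,0.001,0,0,6.7],[0.7,0.043,-0.018,0.001,0,0,6.8],[0.7,0.041,-0.024,0,0,0,6.7],[0.7,0.038,-0.029,0.001,0,0,6.7],[0.7,0.035,-0.033,0.001,0,0,6.7],[0.7,0.03,-0.036,0.001,0,0,6.8],[0.7,0.026,-0.04,0,0,0,6.7],[0.7,0.021,-0.043,0.001,0,0,6.7],[0.7,0.016,-0.045,0.001,0,0,6.8],[0.7,0.01,-0.046,0.001,0,0,6.7]]]'

```text
time_s: 11.8
ee_pos: [0.5438, -0.2535, 0.1901]
tcp_rot: [[-0.991, 0.131, -0.002], [0.131, 0.991, 0.001], [0.002, 0.001, -1.0]]
contact_force: [1.2, 0.3, -3.0]
gripper_width: 0.032
```

servo_tool --steps '[[[0.7,0,0,0,0,0,0],[0.7,0,0,0,0,0,0]]]'

```text
time_s: 12.05
ee_pos: [0.5445, -0.2519, 0.1903]
tcp_rot: [[-0.992, 0.127, -0.001], [0.127, 0.992, 0.001], [0.001, 0.001, -1.0]]
contact_force: [0.6, 0.2, -1.9]
gripper_width: 0.0323
```

```bash
python3 -c "
from h import *
from sc import *
p,ph,o=pose(); 
plan([(.548,-.252,.12,172.7),(.548,-.252,.031,172.7)],0.7,30,9.8)
i2=snap('scene','a7s.png');im=snap('top','a7.png')
cv2.imwrite('pics/a7c.png',np.hstack([crop(i2,(140,90,320,270),2.2),crop(im,(390,140,570,320),2.2)]))
"
```

```text
at [  0.5445  -0.2519   0.1903 172.7131] q6 -112.0 t 12.05 f [ 0.6  0.2 -1.9] w 0.0323
[[0.7,-0.001,0,0.023,0,0,0],[0.7,-0.001,0,0.024,0,0,0],[0.7,-0.001,0,0.023,0,0,0],[0.7,0,0,0.03,0,0,0],[0.7,0,0,0.03,0,0,0],[0.7,0,0,0.029,0,0,0]]
```

View pics/a7c.png

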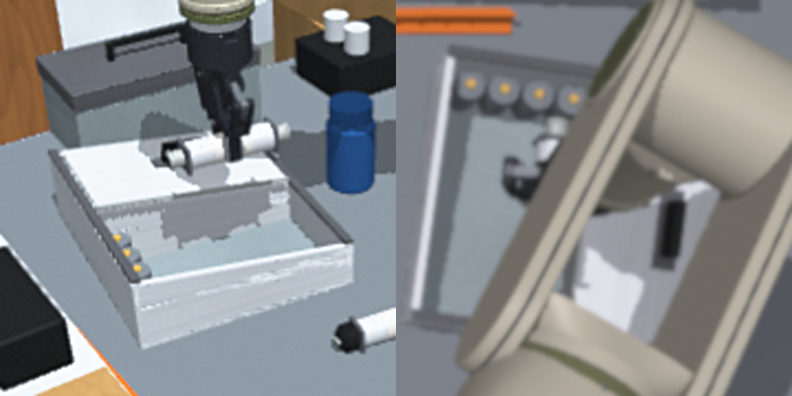

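servo_tool --steps '[[[0.7,-0.002,0,0.024,0,0,0],[0.7,-0.001,0,0.024,0,0,0],[0.7,0,0,0.023,0,0,0],[0.7,0,0,0.03,0,0,0],[0.7,0,0,0.03,0,0,0],[0.7,0,0,0.026,0,0,0],[0.7,0,0,0,0,0,0],[0.7,0,0,0,0,0,0]]]'

```text
time_s: 13.15
ee_pos: [0.5489, -0.2522, 0.0354]
tcp_rot: [[-0.992, 0.126, 0.001], [0.126, 0.992, -0.001], [-0.001, -0.0, -1.0]]
contact_force: [0.7, 0.6, -2.0]
gripper_width: 0.0319
```

servo_tool --steps '[[[0.7,0,0,0.005,0,0,0],[0.7,0,0,0,0,0,0],[0.55,0,0,0,0,0,0],[0.35,0,0,0,0,0,0],[0.35,0,0,0,0,0,0],[0.35,0,0,-0.03,0,0,0],[0.35,0,0,-0.045,0,0,0],[0.35,0,0,-0.05,0,0,0],[0.35,0,0,-0.04,0,0,0]]]'

```text
time_s: 14.28
ee_pos: [0.5487, -0.253, 0.1974]
tcp_rot: [[-0.992, 0.127, 0.002], [0.127, 0.992, -0.001], [-0.003, -0.001, -1.0]]
contact_force: [-0.6, 0.4, -0.3]
gripper_width: 0.0555
```

```bash
python3 -c "
from h import *
from sc import *
p,ph,o=pose(); 
plan([(.527,-.412,.19,172.7),(.527,-.412,.112,172.7)],0.35,45,9.8)
i2=snap('scene','a8s.png');im=snap('top','a8.png')
cv2.imwrite('pics/a8c.png',np.hstack([crop(i2,(140,90,320,270),2.2),crop(im,(390,140,570,320),2.2)]))
"
```

```text
at [  0.5487  -0.253    0.1974 172.7131] q6 -112.0 t 14.28 f [-0.6  0.4 -0.3] w 0.0555
[[0.35,0,-0.04,0.002,0,0,0],[0.35,0.001,-0.04,0.002,0,0,0],[0.35,0,-0.04,0.002,0,0,0],[0.35,0,-0.04,0.001,0,0,0],[0.35,0,0,0.039,0,0,0],[0.35,0,0,0.039,0,0,0]]
```

View pics/a8c.png

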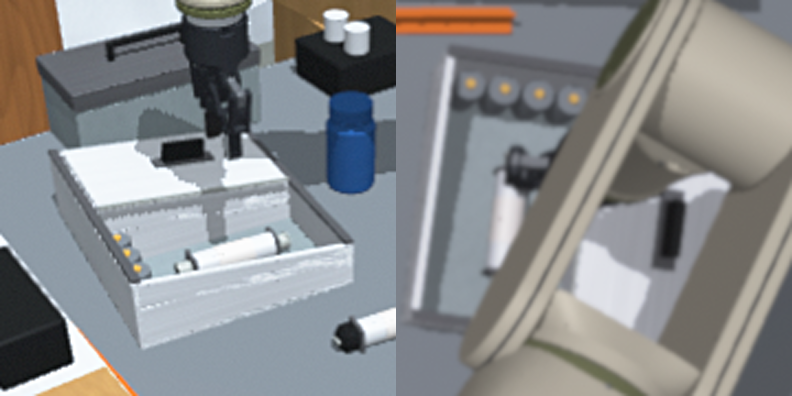

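```bash
python3 -c "
from h import *
ims=pickle.load(open('cal.pkl','rb'))
t,s=ims['top'],ims['scene']
print(atz(t,(390+501/4,150+377/4),.1),tri([t,s],[(390+501/4,150+377/4),(140+183/2.2,90+152/2.2)]))
print(atz(t,(310+434/3,145+272/3),.1))
"
```

```text
[ 0.52981714 -0.40616051  0.1       ] [ 0.5288732  -0.40639643  0.09593944]
[ 0.54655216 -0.26765173  0.1       ]
```

servo_tool --steps '[[[0.35,0,-0.039,0,0,0,0],[0.35,0,-0.038,0,0,0,0],[0.35,0,-0.038,0,0,0,0],[0.35,0,-0.038,0,0,0,0],[0.35,0,0,0,0,0,0]]]' --force 40

```text
time_s: 15.0
ee_pos: [0.5275, -0.4069, 0.1935]
tcp_rot: [[-0.992, 0.13, -0.001], [0.13, 0.992, -0.0], [0.001, -0.0, -1.0]]
contact_force: [-0.2, 0.6, 0.2]
gripper_width: 0.0559
```

```bash
python3 -c "
from h import *
plan([(.5285,-.405,.110,172.7)],0.35,45,9.8)
i2=snap('scene','a9s.png')
cv2.imwrite('pics/a9c.png',crop(i2,(140,90,320,270),3.3))
"
```

```text
at [  0.5275  -0.4069   0.1935 172.5316] q6 -125.0 t 15.0 f [-0.2  0.6  0.2] w 0.0559
[[0.35,0,0.001,0.042,0,0,-0.1],[0.35,-0.001,0.001,0.042,0,0,-0.1]]
```

View pics/a9c.png

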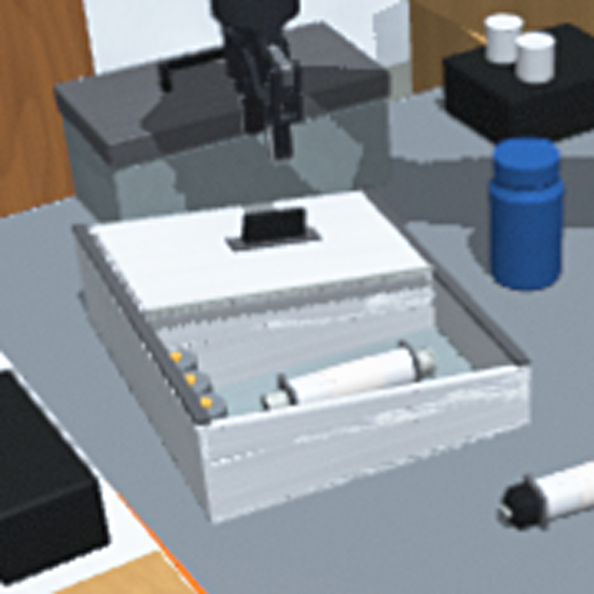

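servo_tool --steps '[[[0.35,0,0.001,0.042,0,0,0],[0.35,0,0.001,0.041,0,0,0],[0.35,0,0,0,0,0,0],[0.7,0,0,0,0,0,0],[0.9,0,0,0,0,0,0],[0.9,0,0,0,0,0,0],[0.9,0,0,0,0,0,0]]]' --force 40

```text
time_s: 15.92
ee_pos: [0.5302, -0.4034, 0.1142]
tcp_rot: [[-0.992, 0.127, 0.003], [0.127, 0.992, -0.003], [-0.004, -0.002, -1.0]]
contact_force: [0.0, 0.2, 6.8]
gripper_width: 0.0111
```

servo_tool --steps '[[[0.9,0,0,-0.002,0,0,0],[0.9,0,0.016,0,0,0,0],[0.9,0,0.016,0,0,0,0],[0.9,0,0.016,0,0,0,0],[0.9,0,0.016,0,0,0,0],[0.9,0,0.016,0,0,0,0],[0.9,0,0.016,0,0,0,0],[0.9,0,0.016,0,0,0,0],[0.9,0,0.014,0,0,0,0],[0.9,0,0,0,0,0,0]]]'

```text
time_s: 17.18
ee_pos: [0.5461, -0.2765, 0.1143]
tcp_rot: [[-0.992, 0.126, 0.002], [0.126, 0.992, -0.0], [-0.002, 0.0, -1.0]]
contact_force: [4.5, 0.8, 0.7]
gripper_width: 0.0111
```

servo_tool --steps '[[[0.9,0,0.006,0,0,0,0],[0.9,0,0.004,0,0,0,0],[0.9,0,0.003,0,0,0,0],[0.9,0,0,0,0,0,0]]]'

```text
time_s: 17.68
ee_pos: [0.5475, -0.2651, 0.1143]
tcp_rot: [[-0.992, 0.127, 0.002], [0.127, 0.992, -0.001], [-0.002, -0.001, -1.0]]
contact_force: [5.8, -0.0, -0.8]
gripper_width: 0.0108
```

servo_tool --steps '[[[0.9,0,0.003,0,0,0,0],[0.9,0,0.002,0,0,0,0],[0.9,0,0,0,0,0,0]]]'

```text
time_s: 18.05
ee_pos: [0.5481, -0.2604, 0.1143]
tcp_rot: [[-0.992, 0.127, 0.002], [0.127, 0.992, -0.001], [-0.002, -0.001, -1.0]]
contact_force: [5.1, -0.6, -1.0]
gripper_width: 0.0115
```

servo_tool --steps '[[[0.9,0,0.004,0,0,0,0],[0.9,0,0.004,0,0,0,0],[0.9,0,0,0,0,0,0]]]'

```text
time_s: 18.42
ee_pos: [0.5491, -0.2522, 0.1143]
tcp_rot: [[-0.992, 0.127, 0.002], [0.127, 0.992, -0.001], [-0.002, -0.001, -1.0]]
contact_force: [6.3, 0.1, -0.3]
gripper_width: 0.0109
```

```bash
python3 -c "
from h import *
i2=snap('scene','b1s.png');im=snap('top','b1.png')
cv2.imwrite('pics/b1c.png',np.hstack([crop(i2,(140,90,320,270),2.2),crop(im,(390,140,570,320),2.2)]))
"
```

```text
(no output)
```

View pics/b1c.png

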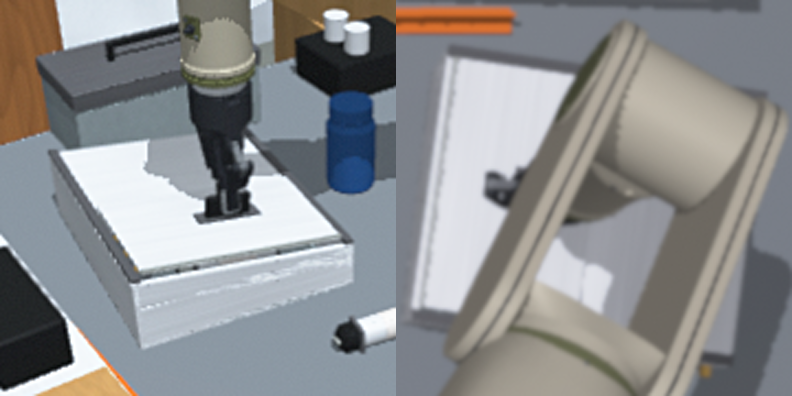

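servo_tool --steps '[[[0.9,0,0.003,0,0,0,0],[0.9,0,0,0,0,0,0]]]'

```text
time_s: 18.77
ee_pos: [0.5493, -0.2508, 0.1143]
tcp_rot: [[-0.992, 0.127, 0.002], [0.127, 0.992, -0.003], [-0.003, -0.003, -1.0]]
contact_force: [4.1, -8.3, -2.9]
gripper_width: 0.0112
```

servo_tool --steps '[[[0.9,0,0.003,0,0,0,0],[0.9,0,0,0,0,0,0]]]'

```text
time_s: 19.02
ee_pos: [0.5493, -0.2507, 0.1143]
tcp_rot: [[-0.992, 0.128, 0.002], [0.128, 0.992, -0.008], [-0.003, -0.007, -1.0]]
contact_force: [4.3, -20.8, -6.4]
gripper_width: 0.011
```

servo_tool --steps '[[[0.7,0,0,0,0,0,0],[0.35,0,0,0,0,0,0],[0.35,0,0,-0.03,0,0,0],[0.35,0,0,-0.05,0,0,0],[0.35,0,0,-0.03,0,0,0],[0.35,0.02,0.04,0,0,0,0],[0.35,0.02,0.04,0,0,0,0]]]'

```text
time_s: 19.9
ee_pos: [0.519, -0.1603, 0.2238]
tcp_rot: [[-0.992, 0.127, 0.0], [0.127, 0.992, 0.0], [-0.0, 0.0, -1.0]]
contact_force: [0.0, 0.4, -0.2]
gripper_width: 0.0557
```

```bash
python3 -c "
from h import *
i2=snap('scene','b2s.png');im=snap('top','b2.png')
c=(300,200,400,330)
g=crop(im,c,3);draw(g,im,sigcurves(frame(.446,.007,np.radians(-7.5),.018)),c,3)
h=crop(i2,(150,130,370,270),2)
cv2.imwrite('pics/b2c.png',g);cv2.imwrite('pics/b2d.png',h)
plan([(.446,.007,.15,172.5)],0.35,50,9.8)
"
```

```text
at [ 5.18100e-01 -1.57500e-01  2.23100e-01  1.72888e+02] q6 -105.0 t 20.0 f [ 0.8 -0.4  0.3] w 0.0556
[[0.35,0.023,0.039,0.018,0,0,0.1],[0.35,0.023,0.038,0.019,0,0,0.1],[0.35,0.023,0.039,0.018,0,0,0.1],[0.35,0.023,0.038,0.018,0,0,0.1]]
```

View pics/b2c.png

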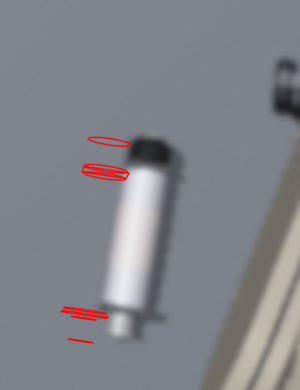

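View pics/b2d.png

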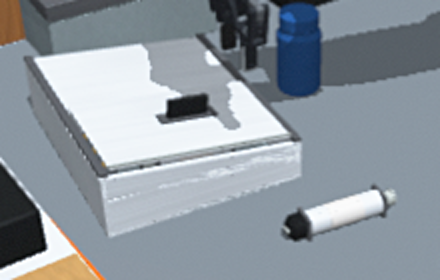

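```bash
cat > hv.py <<'E'
from h import *
import sys
x,y,a=map(float,sys.argv[1:4])
im=snap('top');i2=snap('scene')
F=sigcurves(frame(x,y,np.radians(a),.018))
o=[]
for i,c in((im,(300,210,400,330)),(i2,(280,210,380,330))):
    g=crop(i,c,4);draw(g,i,F,c,4);o.append(g)
cv2.imwrite('pics/'+sys.argv[4],np.hstack(o))
E
python3 hv.py .451 -.024 -7.5 b3.png
```

```text
(no output)
```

View pics/b3.png

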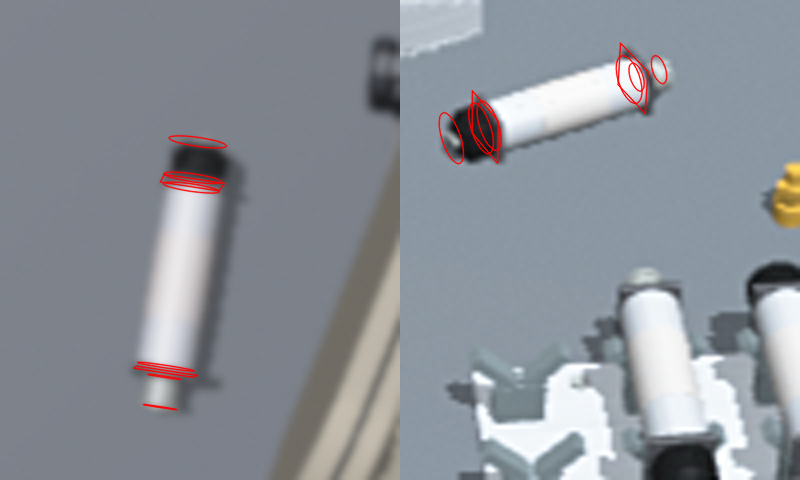

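```bash
python3 -c "
from h import *
plan([(.449,-.024,.12,172.5)],0.35,50,9.8)
"
```

```text
at [ 5.192000e-01 -1.603000e-01  2.235000e-01  1.728213e+02] q6 -105.0 t 20.1 f [ 1.4 -0.  -0.4] w 0.0556
[[0.35,0.022,0.032,0.026,0,0,0.1],[0.35,0.021,0.031,0.026,0,0,0.1],[0.35,0.022,0.032,0.026,0,0,0],[0.35,0.022,0.031,0.025,0,0,0.1]]
```

servo_tool --steps '[[[0.35,0.022,0.032,0.026,0,0,0.1],[0.35,0.021,0.031,0.026,0,0,0.1],[0.35,0.022,0.032,0.026,0,0,0],[0.35,0.022,0.031,0.025,0,0,0.1],[0.35,0,0,0.035,0,0,0],[0.35,0,0,0.035,0,0,0],[0.35,0,0,0,0,0,0]]]'

```text
time_s: 20.98
ee_pos: [0.447, -0.0251, 0.0477]
tcp_rot: [[-0.991, 0.132, -0.006], [0.132, 0.991, 0.001], [0.006, 0.0, -1.0]]
contact_force: [-0.1, 0.4, 1.2]
gripper_width: 0.0557
```

```bash
python3 -c "
from h import *
plan([(.449,-.024,.025,172.5)],0.35,50,9.8)
i2=snap('scene');im=snap('top')
cv2.imwrite('pics/b4.png',np.hstack([crop(im,(260,200,400,330),2.8),crop(i2,(270,180,410,310),2.8)]))
"
```

```text
at [ 4.470000e-01 -2.510000e-02  4.770000e-02  1.723896e+02] q6 -92.0 t 20.98 f [-0.1  0.4  1.2] w 0.0557
[[0.35,-0.002,0.001,0.023,0,0,-0.1]]
```

View pics/b4.png

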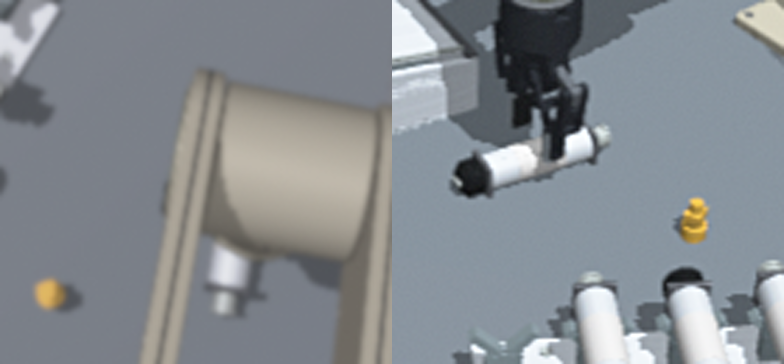

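servo_tool --steps '[[[0.35,-0.003,0.001,0.015,0,0,0],[0.35,-0.001,0,0.007,0,0,0],[0.35,0,0,0,0,0,0],[0.6,0,0,0,0,0,0],[0.7,0,0,0,0,0,0],[0.7,0,0,0,0,0,0]]]' --force 60

```text
time_s: 21.82
ee_pos: [0.454, -0.0247, 0.029]
tcp_rot: [[-0.991, 0.132, 0.001], [0.132, 0.991, -0.0], [-0.001, -0.0, -1.0]]
contact_force: [-1.3, -0.7, 6.1]
gripper_width: 0.0319
```

servo_tool --steps '[[[0.7,0,0,-0.02,0,0,0],[0.7,0,0,-0.035,0,0,0],[0.7,0,0,-0.04,0,0,0],[0.7,0,0,-0.04,0,0,0],[0.7,0,0,-0.04,0,0,0],[0.7,0,0,0,0,0,0]]]'

```text
time_s: 22.58
ee_pos: [0.4556, -0.0249, 0.2069]
tcp_rot: [[-0.991, 0.132, 0.007], [0.132, 0.991, -0.001], [-0.007, -0.0, -1.0]]
contact_force: [-0.3, -0.2, -1.9]
gripper_width: 0.0322
```

```bash
python3 -c "
from h import *
from sc import *
s=sad(1)
plan([(s[0],s[1],.2,60)],0.7,50,8.5)
i2=snap('scene');im=snap('top')
cv2.imwrite('pics/b5.png',crop(i2,(240,130,400,290),3.5))
"
```

```text
at [ 4.556000e-01 -2.490000e-02  2.069000e-01  1.724204e+02] q6 -92.0 t 22.57 f [-0.3 -0.2 -1.9] w 0.0322
[[0.7,-0.012,0.019,0,0,0,8.0],[0.7,-0.009,0.019,0.001,0,0,8.1],[0.7,-0.006,0.022,0,0,0,8.0],[0.7,-0.004,0.021,0.001,0,0,8.0],[0.7,0,0.022,0,0,0,8.1],[0.7,0.003,0.022,0.001,0,0,8.0],[0.7,0.006,0.021,0,0,0,8.0],[0.7,0.009,0.02,0.001,0,0,8.0],[0.7,0.011,0.019,0,0,0,8.1],[0.7,0.014,0.017,0.001,0,0,8.0]]
[[0.7,0.017,0.015,0,0,0,8.0],[0.7,0.018,0.012,0.001,0,0,8.1],[0.7,0.019,0.01,0,0,0,8.0],[0.7,0.021,0.007,0.001,0,0,8.0]]
```

View pics/b5.png

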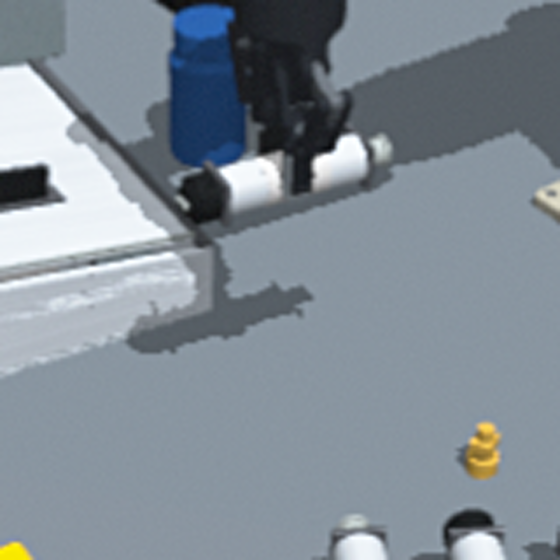

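servo_tool --steps '[[[0.7,-0.012,0.019,0,0,0,8],[0.7,-0.009,0.019,0.001,0,0,8.1],[0.7,-0.006,0.022,0,0,0,8],[0.7,-0.004,0.021,0.001,0,0,8],[0.7,0,0.022,0,0,0,8.1],[0.7,0.003,0.022,0.001,0,0,8],[0.7,0.006,0.021,0,0,0,8],[0.7,0.009,0.02,0.001,0,0,8],[0.7,0.011,0.019,0,0,0,8.1],[0.7,0.014,0.017,0.001,0,0,8]]]'

```text
time_s: 23.92
ee_pos: [0.5947, 0.1432, 0.1953]
tcp_rot: [[-0.032, 0.999, -0.004], [0.999, 0.032, -0.001], [-0.001, -0.004, -1.0]]
contact_force: [-0.8, 1.1, -1.6]
gripper_width: 0.032
```

servo_tool --steps '[[[0.7,0.017,0.015,0,0,0,8],[0.7,0.018,0.012,0.001,0,0,8.1],[0.7,0.019,0.01,0,0,0,8],[0.7,0.021,0.007,0.001,0,0,8],[0.7,0,0,0,0,0,0],[0.7,0,0,0,0,0,0],[0.7,0,0,0,0,0,0]]]'

```text
time_s: 24.8
ee_pos: [0.6518, 0.2092, 0.1956]
tcp_rot: [[0.499, 0.867, -0.001], [0.867, -0.499, -0.0], [-0.001, -0.001, -1.0]]
contact_force: [0.2, -0.1, -2.4]
gripper_width: 0.0317
```

```bash
python3 -c "
from h import *
from sc import *
s=sad(1)
plan([(s[0],s[1],.11,60)],0.7,28,8.5)
i2=snap('scene');im=snap('top')
cv2.imwrite('pics/b6.png',crop(i2,(240,150,400,330),3.2))
"
```

```text
at [ 0.6518  0.2092  0.1956 60.0636] q6 43.0 t 24.8 f [ 0.2 -0.1 -2.4] w 0.0317
[[0.7,0,0,0.021,0,0,0],[0.7,0.001,0.001,0.022,0,0,0],[0.7,0,0,0.021,0,0,0],[0.7,0.001,0.001,0.022,0,0,0.1]]
```

View pics/b6.png

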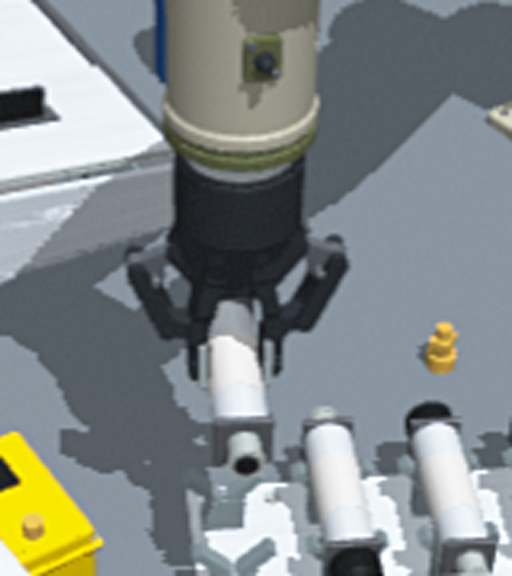

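servo_tool --steps '[[[0.7,0.001,0,0.025,0,0,0],[0.7,0.001,0.001,0.025,0,0,0],[0.7,0,0.001,0.025,0,0,0],[0.7,0,0,0.02,0,0,0],[0.7,0,0,0.015,0,0,0],[0.7,0,0,0.006,0,0,0],[0.7,0,0,0,0,0,0]]]'

```text
time_s: 25.78
ee_pos: [0.6551, 0.2107, 0.0803]
tcp_rot: [[0.5, 0.866, -0.0], [0.866, -0.5, -0.0], [-0.0, -0.0, -1.0]]
contact_force: [-0.2, -0.2, -2.2]
gripper_width: 0.0316
```

servo_tool --steps '[[[0.7,0,0,0.004,0,0,0],[0.7,0,0,0.003,0,0,0],[0.7,0,0,0,0,0,0]]]'

```text
time_s: 26.15
ee_pos: [0.6556, 0.211, 0.0748]
tcp_rot: [[0.5, 0.866, 0.001], [0.866, -0.5, 0.001], [0.001, 0.001, -1.0]]
contact_force: [-2.9, 0.1, 4.5]
gripper_width: 0.0318
```

Touching the V (force +4.5 N up); release.

servo_tool --steps '[[[0.6,0,0,0,0,0,0],[0.45,0,0,0,0,0,0],[0.35,0,0,0,0,0,0],[0.35,0,0,-0.03,0,0,0],[0.35,0,0,-0.04,0,0,0],[0.35,0,0,-0.04,0,0,0],[0.35,0,0,0,0,0,0]]]'

```text
time_s: 27.02
ee_pos: [0.6579, 0.2112, 0.1889]
tcp_rot: [[0.5, 0.866, 0.008], [0.866, -0.5, 0.002], [0.006, 0.006, -1.0]]
contact_force: [0.5, 0.5, 0.5]
gripper_width: 0.0557
```

```bash
python3 -c "
from h import *
from sc import *
s=sad(2)
plan([(s[0],s[1],.18,60)],0.35,40,8.5)
i2=snap('scene');im=snap('top')
cv2.imwrite('pics/b7.png',crop(i2,(240,150,400,330),3.2))
"
```

```text
at [ 0.6579  0.2112  0.1889 60.0129] q6 44.0 t 27.02 f [0.5 0.5 0.5] w 0.0557
[[0.35,-0.001,-0.039,0.004,0,0,0],[0.35,-0.002,-0.04,0.005,0,0,0]]
```

View pics/b7.png

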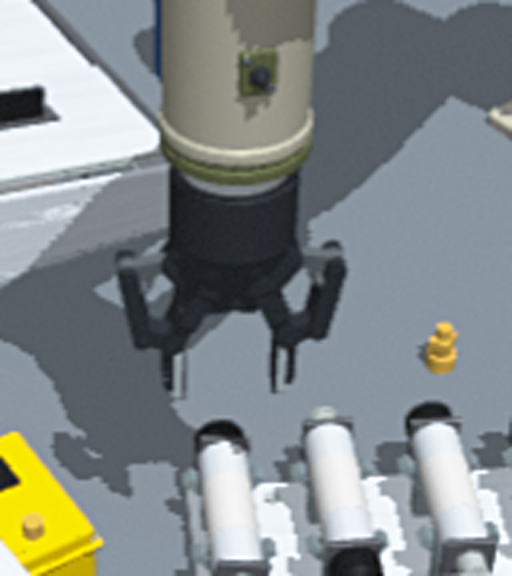

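servo_tool --steps '[[[0.35,-0.001,-0.039,0.004,0,0,0],[0.35,-0.001,-0.039,0.005,0,0,0],[0.35,0,0,0,0,0,0],[0.35,0,0,0,0,0,0]]]'

```text
time_s: 27.62
ee_pos: [0.5863, 0.2476, 0.1732]
tcp_rot: [[0.499, 0.866, -0.001], [0.866, -0.499, -0.001], [-0.001, -0.001, -1.0]]
contact_force: [-0.4, -0.3, 0.0]
gripper_width: 0.0557
```

```bash
python3 -c "
from h import *
from sc import *
s=sad(2)
plan([(s[0],s[1],.064,60)],0.35,35,8.5)
i2=snap('scene')
cv2.imwrite('pics/b8.png',crop(i2,(260,180,440,350),3.2))
"
```

```text
at [ 0.5863  0.2476  0.1732 60.0343] q6 48.0 t 27.62 f [-0.4 -0.3  0. ] w 0.0557
[[0.35,0,0,0.027,0,0,0],[0.35,0.001,0.001,0.028,0,0,0],[0.35,0,0,0.027,0,0,0],[0.35,0,0,0.027,0,0,0]]
```

View pics/b8.png

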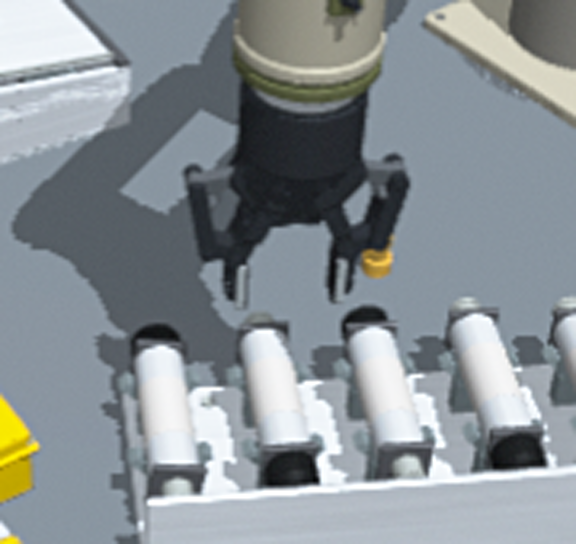

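servo_tool --steps '[[[0.35,0,0,0.027,0,0,0],[0.35,0.001,0.001,0.028,0,0,0],[0.35,0,0,0.027,0,0,0],[0.35,0,0,0.027,0,0,0],[0.35,0,0,0,0,0,0],[0.6,0,0,0,0,0,0],[0.7,0,0,0,0,0,0],[0.7,0,0,0,0,0,0]]]'

```text
time_s: 28.68
ee_pos: [0.5879, 0.2491, 0.0672]
tcp_rot: [[0.5, 0.866, 0.0], [0.866, -0.5, 0.001], [0.001, -0.001, -1.0]]
contact_force: [-6.5, 2.2, 2.7]
gripper_width: 0.0325
```

servo_tool --steps '[[[0.7,0,0,-0.02,0,0,0],[0.7,0,0,-0.035,0,0,0],[0.7,0,0,-0.04,0,0,0],[0.7,0,0,-0.04,0,0,0],[0.7,0,0,0,0,0,0],[0.7,0,0,0,0,0,0]]]'

```text
time_s: 29.42
ee_pos: [0.5883, 0.2482, 0.2012]
tcp_rot: [[0.5, 0.866, 0.002], [0.866, -0.5, 0.0], [0.001, 0.001, -1.0]]
contact_force: [-0.1, -0.4, -3.0]
gripper_width: 0.0321
```

```bash
python3 -c "
from h import *
from sc import *
s=sad(2)
plan([(s[0],s[1],.2,240)],0.7,35,9)
i2=snap('scene')
cv2.imwrite('pics/b9.png',crop(i2,(260,180,440,350),3.2))
"
```

```text
at [ 0.5883  0.2482  0.2012 60.0041] q6 48.0 t 29.43 f [-0.1 -0.4 -3. ] w 0.0321
[[0.7,0,0,0,0,0,-9.0],[0.7,0,0,0,0,0,-9.0],[0.7,0,0,0,0,0,-9.0],[0.7,0,0,0,0,0,-9.0],[0.7,0,0,0,0,0,-9.0],[0.7,0,0,0,0,0,-9.0],[0.7,0,0,0,0,0,-9.0],[0.7,0,0,0,0,0,-9.0],[0.7,0,0,0.001,0,0,-9.0],[0.7,0,0,0,0,0,-9.0]]
[[0.7,0,0,0,0,0,-9.0],[0.7,0,0,0,0,0,-9.0],[0.7,0,0,0,0,0,-9.0],[0.7,0,0,0,0,0,-9.0],[0.7,0,0,0,0,0,-9.0],[0.7,0,0,0,0,0,-9.0],[0.7,0,0,0,0,0,-9.0],[0.7,0,0,0,0,0,-9.0],[0.7,0,0,0,0,0,-9.0],[0.7,0,0,0,0,0,-9.0]]
```

View pics/b9.png

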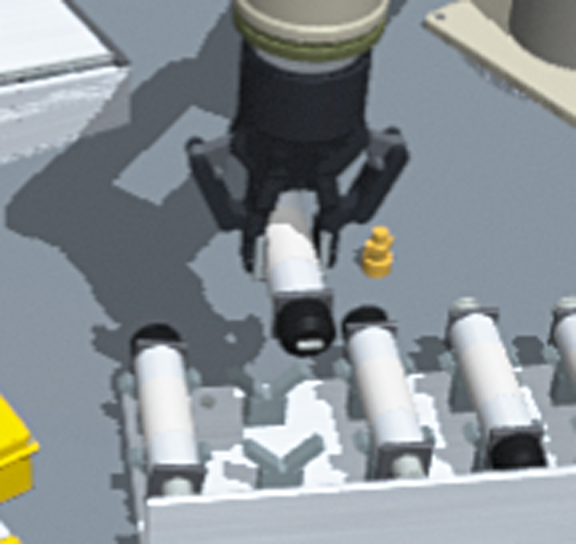

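servo_tool --steps '[[[0.7,0,0,0,0,0,-9],[0.7,0,0,0,0,0,-9],[0.7,0,0,0,0,0,-9],[0.7,0,0,0,0,0,-9],[0.7,0,0,0,0,0,-9],[0.7,0,0,0,0,0,-9],[0.7,0,0,0,0,0,-9],[0.7,0,0,0,0,0,-9],[0.7,0,0,0,0,0,-9],[0.7,0,0,0,0,0,-9]]]'

```text
time_s: 30.72
ee_pos: [0.5869, 0.2478, 0.1981]
tcp_rot: [[-0.869, 0.495, -0.003], [0.495, 0.869, -0.001], [0.002, -0.003, -1.0]]
contact_force: [0.3, 0.4, -2.5]
gripper_width: 0.032
```

servo_tool --steps '[[[0.7,0,0,0,0,0,-9],[0.7,0,0,0,0,0,-9],[0.7,0,0,0,0,0,-9],[0.7,0,0,0,0,0,-9],[0.7,0,0,0,0,0,-9],[0.7,0,0,0,0,0,-9],[0.7,0,0,0,0,0,-9],[0.7,0,0,0,0,0,-9],[0.7,0,0,0,0,0,-9],[0.7,0,0,0,0,0,-9]]]'

```text
time_s: 31.98
ee_pos: [0.5869, 0.2479, 0.1981]
tcp_rot: [[-0.495, -0.869, -0.003], [-0.869, 0.495, -0.001], [0.003, 0.002, -1.0]]
contact_force: [0.3, 0.2, -1.9]
gripper_width: 0.032
```

servo_tool --steps '[[[0.7,0,0,0,0,0,0],[0.7,0,0,0,0,0,0]]]'

```text
time_s: 32.22
ee_pos: [0.5874, 0.2481, 0.1992]
tcp_rot: [[-0.503, -0.864, -0.002], [-0.864, 0.503, -0.001], [0.001, 0.001, -1.0]]
contact_force: [-0.2, -0.3, -1.2]
gripper_width: 0.0326
```

```bash
python3 -c "
from h import *
from sc import *
s=sad(2)
plan([(s[0]-.0003,s[1]+.001,.067,240)],0.7,25,9)
i2=snap('scene')
cv2.imwrite('pics/c1.png',crop(i2,(260,180,440,350),3.2))
"
```

```text
at [5.874000e-01 2.481000e-01 1.992000e-01 2.398142e+02] q6 -132.0 t 32.23 f [-0.2 -0.3 -1.2] w 0.0326
[[0.7,0,0,0.022,0,0,0],[0.7,0,0,0.022,0,0,-0.1],[0.7,-0.001,0,0.022,0,0,0],[0.7,0,0,0.022,0,0,0],[0.7,0,0,0.022,0,0,-0.1],[0.7,0,0,0.022,0,0,0]]
```

View pics/c1.png

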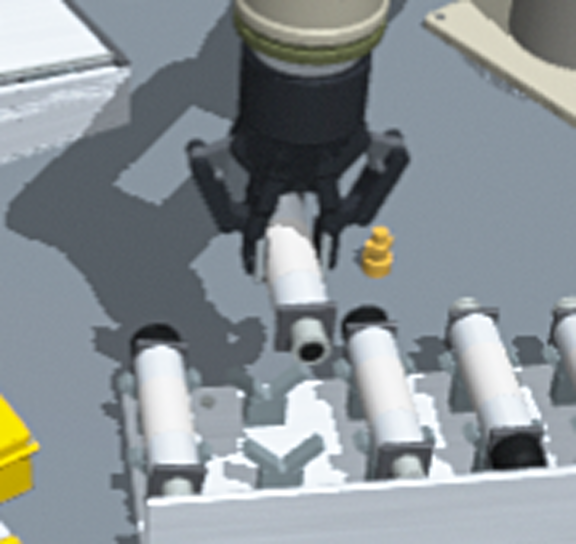

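servo_tool --steps '[[[0.7,0,0,0.027,0,0,0],[0.7,0,0,0.027,0,0,0],[0.7,0,0,0.027,0,0,0],[0.7,0,0,0.025,0,0,0],[0.7,0,0,0.015,0,0,0],[0.7,0,0,0.008,0,0,0],[0.7,0,0,0.003,0,0,0],[0.7,0,0,0,0,0,0]]]'

```text
time_s: 33.28
ee_pos: [0.5884, 0.2484, 0.069]
tcp_rot: [[-0.5, -0.866, 0.001], [-0.866, 0.5, 0.0], [-0.001, -0.001, -1.0]]
contact_force: [-0.5, -0.1, -1.0]
gripper_width: 0.032
```

servo_tool --steps '[[[0.7,0,0,0.002,0,0,0],[0.7,0,0,0.001,0,0,0],[0.6,0,0,0,0,0,0],[0.45,0,0,0,0,0,0],[0.35,0,0,0,0,0,0],[0.35,0,0,-0.03,0,0,0],[0.35,0,0,-0.04,0,0,0],[0.35,0,0,-0.04,0,0,0],[0.35,0,0,0,0,0,0]]]'

```text
time_s: 34.4
ee_pos: [0.5906, 0.249, 0.1805]
tcp_rot: [[-0.5, -0.866, 0.008], [-0.866, 0.5, 0.002], [-0.006, -0.006, -1.0]]
contact_force: [0.6, 0.7, -1.0]
gripper_width: 0.0555
```

```bash
python3 -c "
from h import *
from sc import *
s=sad(4)
plan([(s[0],s[1],.18,240)],0.35,39,8.5)
i2=snap('scene')
cv2.imwrite('pics/c2.png',crop(i2,(260,180,440,350),3.2))
"
```

```text
at [5.906000e-01 2.490000e-01 1.805000e-01 2.400126e+02] q6 -132.0 t 34.4 f [ 0.6  0.7 -1. ] w 0.0555
[[0.35,0.001,0.038,0,0,0,0],[0.35,0,0.039,0,0,0,0],[0.35,0.001,0.038,0,0,0,0],[0.35,0,0.038,0,0,0,0]]
```

View pics/c2.png

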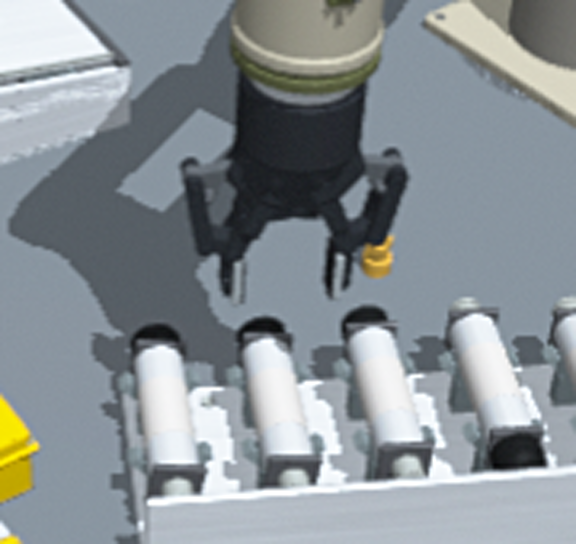

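Saddle 2 is good. Next saddle 4.

servo_tool --steps '[[[0.35,0.001,0.038,0,0,0,0],[0.35,0,0.038,0,0,0,0],[0.35,0,0.038,0,0,0,0],[0.35,0,0.038,0,0,0,0],[0.35,0,0,0,0,0,0],[0.35,0,0,0,0,0,0]]]'

```text
time_s: 35.2
ee_pos: [0.4556, 0.323, 0.1743]
tcp_rot: [[-0.499, -0.866, -0.001], [-0.866, 0.499, -0.001], [0.001, 0.0, -1.0]]
contact_force: [0.1, -0.7, 0.6]
gripper_width: 0.0555
```

```bash
python3 -c "
from h import *
from sc import *
s=sad(4)
plan([(s[0],s[1],.064,240)],0.35,35,8.5)
i2=snap('scene')
cv2.imwrite('pics/c3.png',crop(i2,(320,180,500,350),3.2))
"
```

```text
at [4.556000e-01 3.230000e-01 1.743000e-01 2.400422e+02] q6 -120.0 t 35.2 f [ 0.1 -0.7  0.6] w 0.0555
[[0.35,0,0,0.028,0,0,0],[0.35,-0.001,0,0.027,0,0,0],[0.35,0,0,0.028,0,0,0],[0.35,0,0,0.027,0,0,0]]
```

View pics/c3.png

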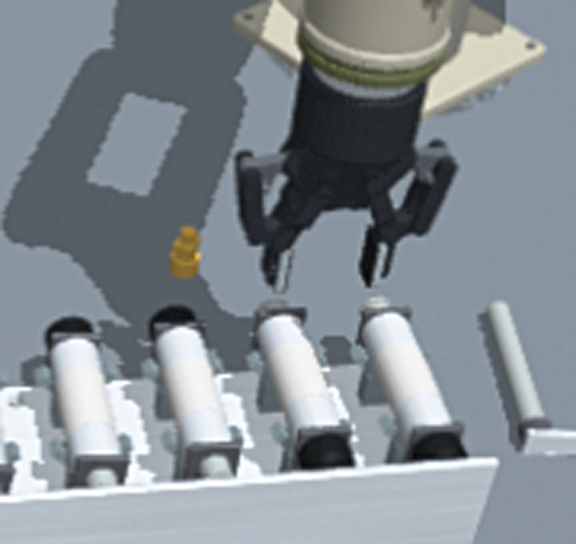

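```bash
python3 -c "
from h import *
from sc import *
i2=snap('scene')
for s in (2,4):
  p=sad(s); 
  for z in (.062,.165): print(s,z,(proj(i2,[p[0],p[1],z])-[[320,180]])*3.2)
"
```

```text
2 0.062 [[ 79.87441062 401.57132837]]
2 0.165 [[ 89.55053098 289.61218944]]
4 0.062 [[297.02407206 386.22666061]]
4 0.165 [[319.81321377 275.11758193]]
```

servo_tool --steps '[[[0.35,0,0,0.028,0,0,0],[0.35,-0.001,0,0.027,0,0,0],[0.35,0,0,0.028,0,0,0],[0.35,0,0,0.027,0,0,0],[0.35,0,0,0,0,0,0],[0.6,0,0,0,0,0,0],[0.7,0,0,0,0,0,0],[0.7,0,0,0,0,0,0]]]'

```text
time_s: 36.3
ee_pos: [0.4562, 0.3251, 0.067]
tcp_rot: [[-0.5, -0.866, -0.0], [-0.866, 0.5, 0.002], [-0.001, 0.001, -1.0]]
contact_force: [-6.7, 1.1, 2.3]
gripper_width: 0.0321
```

servo_tool --steps '[[[0.7,0,0,-0.02,0,0,0],[0.7,0,0,-0.035,0,0,0],[0.7,0,0,-0.04,0,0,0],[0.7,0,0,-0.04,0,0,0],[0.7,0,0,0,0,0,0],[0.7,0,0,0,0,0,0]]]'

```text
time_s: 37.05
ee_pos: [0.4565, 0.3241, 0.201]
tcp_rot: [[-0.5, -0.866, 0.001], [-0.866, 0.5, 0.0], [-0.001, -0.001, -1.0]]
contact_force: [-0.5, 0.4, -1.7]
gripper_width: 0.0316
```

```bash
python3 -c "
from h import *
from sc import *
plan([],.7)
i2=snap('scene')
cv2.imwrite('pics/c4.png',crop(i2,(320,180,500,350),3.2))
"
```

```text
at [4.565000e-01 3.241000e-01 2.010000e-01 2.400057e+02] q6 -120.0 t 37.05 f [-0.5  0.4 -1.7] w 0.0316
```

View pics/c4.png

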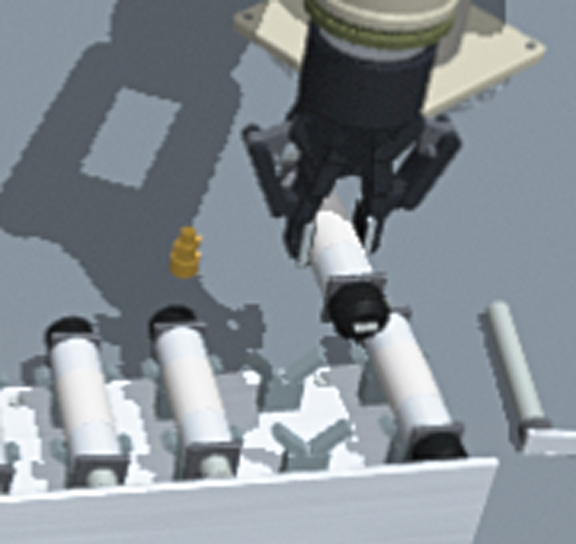

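Held tube shows its cap at the back plate; turn by +180° (back to 60°).

servo_tool --steps '[[[0.7,0,0,0,0,0,9],[0.7,0,0,0,0,0,9],[0.7,0,0,0,0,0,9],[0.7,0,0,0,0,0,9],[0.7,0,0,0,0,0,9],[0.7,0,0,0,0,0,9],[0.7,0,0,0,0,0,9],[0.7,0,0,0,0,0,9],[0.7,0,0,0,0,0,9],[0.7,0,0,0,0,0,9]]]'

```text
time_s: 38.35
ee_pos: [0.4553, 0.3236, 0.1983]
tcp_rot: [[-0.864, 0.504, -0.003], [0.504, 0.864, -0.002], [0.002, -0.003, -1.0]]
contact_force: [-0.1, -0.1, -1.9]
gripper_width: 0.0322
```

servo_tool --steps '[[[0.7,0,0,0,0,0,9],[0.7,0,0,0,0,0,9],[0.7,0,0,0,0,0,9],[0.7,0,0,0,0,0,9],[0.7,0,0,0,0,0,9],[0.7,0,0,0,0,0,9],[0.7,0,0,0,0,0,9],[0.7,0,0,0,0,0,9],[0.7,0,0,0,0,0,9],[0.7,0,0,0,0,0,9]]]'

```text
time_s: 39.6
ee_pos: [0.4553, 0.3236, 0.1983]
tcp_rot: [[0.504, 0.864, -0.003], [0.864, -0.504, -0.002], [-0.003, -0.002, -1.0]]
contact_force: [-0.6, 0.0, -2.1]
gripper_width: 0.0321
```

servo_tool --steps '[[[0.7,0,0,0,0,0,0],[0.7,0,0,0,0,0,0]]]'

```text
time_s: 39.85
ee_pos: [0.4558, 0.3239, 0.1993]
tcp_rot: [[0.497, 0.868, -0.001], [0.868, -0.497, -0.001], [-0.001, -0.001, -1.0]]
contact_force: [-0.3, -0.3, -2.6]
gripper_width: 0.0321
```

```bash
python3 -c "
from h import *
from sc import *
s=sad(4)
plan([(.4563,.3243,.067,60)],0.7,25,9)
i2=snap('scene')
cv2.imwrite('pics/c5.png',crop(i2,(320,180,500,350),3.2))
"
```

```text
at [ 0.4558  0.3239  0.1993 60.2154] q6 60.0 t 39.85 f [-0.3 -0.3 -2.6] w 0.0321
[[0.7,0,0,0.022,0,0,0],[0.7,0,0,0.022,0,0,0.1],[0.7,0,0,0.022,0,0,0],[0.7,0,0,0.022,0,0,0],[0.7,0,0,0.022,0,0,0.1],[0.7,0.001,0,0.022,0,0,0]]
```

View pics/c5.png

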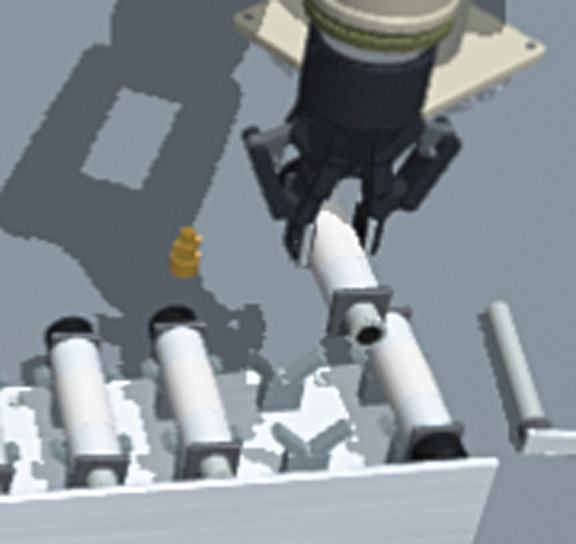

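servo_tool --steps '[[[0.7,0,0,0.027,0,0,0],[0.7,0,0,0.027,0,0,0],[0.7,0,0,0.027,0,0,0],[0.7,0,0,0.025,0,0,0],[0.7,0,0,0.015,0,0,0],[0.7,0,0,0.008,0,0,0],[0.7,0,0,0.003,0,0,0],[0.7,0,0,0,0,0,0]]]'

```text
time_s: 40.9
ee_pos: [0.4567, 0.3245, 0.0689]
tcp_rot: [[0.5, 0.866, 0.001], [0.866, -0.5, 0.0], [0.001, 0.0, -1.0]]
contact_force: [-0.1, 0.6, -2.4]
gripper_width: 0.032
```

servo_tool --steps '[[[0.7,0,0,0.002,0,0,0],[0.7,0,0,0.001,0,0,0],[0.6,0,0,0,0,0,0],[0.45,0,0,0,0,0,0],[0.35,0,0,0,0,0,0],[0.35,0,0,-0.03,0,0,0],[0.35,0,0,-0.04,0,0,0],[0.35,0,0,-0.04,0,0,0],[0.35,0,0,0,0,0,0]]]'

```text
time_s: 42.02
ee_pos: [0.4587, 0.3254, 0.1798]
tcp_rot: [[0.5, 0.866, 0.007], [0.866, -0.5, 0.004], [0.007, 0.004, -1.0]]
contact_force: [-0.0, -0.1, -0.6]
gripper_width: 0.0555
```

```bash
python3 -c "
from h import *
from sc import *
s=sad(5)
plan([(s[0],s[1],.18,60)],0.35,39,8.5)
i2=snap('scene')
cv2.imwrite('pics/c6.png',crop(i2,(320,180,500,350),3.2))
"
```

```text
at [ 0.4587  0.3254  0.1798 60.0119] q6 60.0 t 42.02 f [-0.  -0.1 -0.6] w 0.0555
[[0.35,-0.001,-0.039,0,0,0,0],[0.35,-0.001,-0.038,0,0,0,0]]
```

View pics/c6.png

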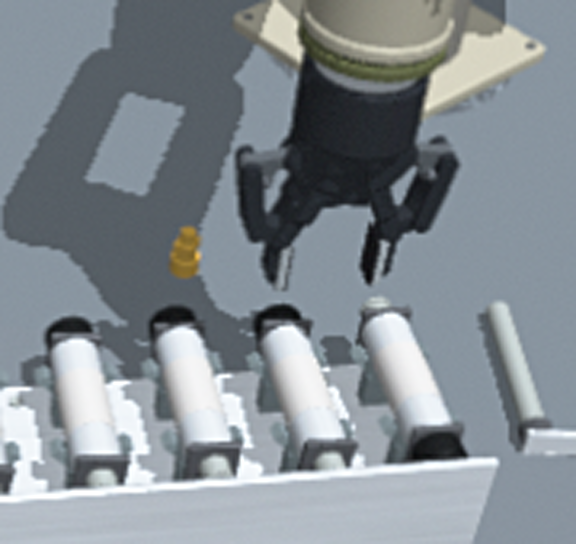

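Saddle 4 is right. Now saddle 5.

servo_tool --steps '[[[0.35,-0.001,-0.038,0,0,0,0],[0.35,0,-0.038,0,0,0,0],[0.35,0,0,0,0,0,0],[0.35,0,0,0,0,0,0]]]'

```text
time_s: 42.58
ee_pos: [0.3897, 0.3608, 0.1741]
tcp_rot: [[0.499, 0.866, -0.001], [0.866, -0.499, -0.001], [-0.002, -0.0, -1.0]]
contact_force: [-0.2, -0.5, -0.1]
gripper_width: 0.0553
```

```bash
python3 -c "
from h import *
from sc import *
s=sad(5)
plan([(s[0],s[1],.064,60)],0.35,35,8.5)
"
```

```text
at [ 0.3897  0.3608  0.1741 60.047 ] q6 67.0 t 42.58 f [-0.2 -0.5 -0.1] w 0.0553
[[0.35,0,0,0.028,0,0,0],[0.35,0.001,0,0.027,0,0,0],[0.35,0,0,0.028,0,0,0],[0.35,0.001,0,0.027,0,0,0]]
```

servo_tool --steps '[[[0.35,0,0,0.028,0,0,0],[0.35,0.001,0,0.027,0,0,0],[0.35,0,0,0.028,0,0,0],[0.35,0,0,0.027,0,0,0],[0.35,0,0,0,0,0,0],[0.6,0,0,0,0,0,0],[0.7,0,0,0,0,0,0],[0.7,0,0,0,0,0,0]]]'

```text
time_s: 43.58
ee_pos: [0.3903, 0.3631, 0.0668]
tcp_rot: [[0.5, 0.866, -0.0], [0.866, -0.5, 0.002], [0.001, -0.001, -1.0]]
contact_force: [-5.7, 2.7, 1.2]
gripper_width: 0.0322
```

servo_tool --steps '[[[0.7,0,0,-0.02,0,0,0],[0.7,0,0,-0.035,0,0,0],[0.7,0,0,-0.04,0,0,0],[0.7,0,0,-0.04,0,0,0],[0.7,0,0,0,0,0,0],[0.7,0,0,0,0,0,0]]]'

```text
time_s: 44.32
ee_pos: [0.3905, 0.3621, 0.2003]
tcp_rot: [[0.5, 0.866, 0.0], [0.866, -0.5, 0.0], [0.0, 0.0, -1.0]]
contact_force: [-0.2, 0.3, -3.4]
gripper_width: 0.0321
```

```bash
python3 -c "
from h import *
from sc import *
plan([],.7)
i2=snap('scene')
cv2.imwrite('pics/c7.png',crop(i2,(320,180,500,350),3.2))
"
```

```text
at [ 0.3905  0.3621  0.2003 60.0107] q6 67.0 t 44.33 f [-0.2  0.3 -3.4] w 0.0321
```

View pics/c7.png

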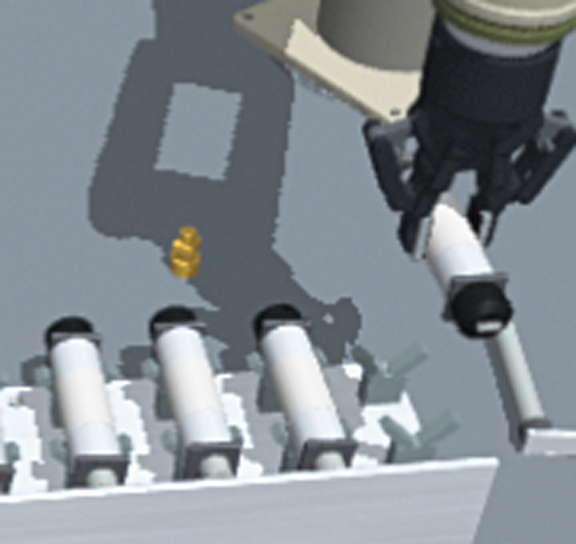

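servo_tool --steps '[[[0.7,0,0,0,0,0,-9],[0.7,0,0,0,0,0,-9],[0.7,0,0,0,0,0,-9],[0.7,0,0,0,0,0,-9],[0.7,0,0,0,0,0,-9],[0.7,0,0,0,0,0,-9],[0.7,0,0,0,0,0,-9],[0.7,0,0,0,0,0,-9],[0.7,0,0,0,0,0,-9],[0.7,0,0,0,0,0,-9]]]'

```text
time_s: 45.62
ee_pos: [0.3896, 0.3615, 0.1982]
tcp_rot: [[-0.869, 0.495, -0.003], [0.495, 0.869, -0.002], [0.001, -0.003, -1.0]]
contact_force: [0.1, 0.4, -2.7]
gripper_width: 0.0319
```

servo_tool --steps '[[[0.7,0,0,0,0,0,-9],[0.7,0,0,0,0,0,-9],[0.7,0,0,0,0,0,-9],[0.7,0,0,0,0,0,-9],[0.7,0,0,0,0,0,-9],[0.7,0,0,0,0,0,-9],[0.7,0,0,0,0,0,-9],[0.7,0,0,0,0,0,-9],[0.7,0,0,0,0,0,-9],[0.7,0,0,0,0,0,-9]]]'

```text
time_s: 46.88
ee_pos: [0.3896, 0.3615, 0.1982]
tcp_rot: [[-0.495, -0.869, -0.003], [-0.869, 0.495, -0.002], [0.003, 0.001, -1.0]]
contact_force: [-0.6, 0.1, -2.2]
gripper_width: 0.0324
```

servo_tool --steps '[[[0.7,0,0,0,0,0,0],[0.7,0,0,0,0,0,0]]]'

```text
time_s: 47.12
ee_pos: [0.39, 0.3619, 0.1993]
tcp_rot: [[-0.503, -0.864, -0.001], [-0.864, 0.503, -0.001], [0.002, 0.001, -1.0]]
contact_force: [-0.0, -0.6, -1.9]
gripper_width: 0.032
```

```bash
python3 -c "
from h import *
from sc import *
plan([(.3905,.3622,.067,240)],0.7,25,9)
i2=snap('scene')
cv2.imwrite('pics/c8.png',crop(i2,(320,180,500,350),3.2))
"
```

```text
at [3.900000e-01 3.619000e-01 1.993000e-01 2.398152e+02] q6 -112.0 t 47.12 f [-0.  -0.6 -1.9] w 0.032
[[0.7,0,0,0.022,0,0,0],[0.7,0,0,0.022,0,0,-0.1],[0.7,0,0,0.022,0,0,0],[0.7,0,0,0.022,0,0,0],[0.7,0,0,0.022,0,0,-0.1],[0.7,-0.001,0,0.022,0,0,0]]
```

View pics/c8.png

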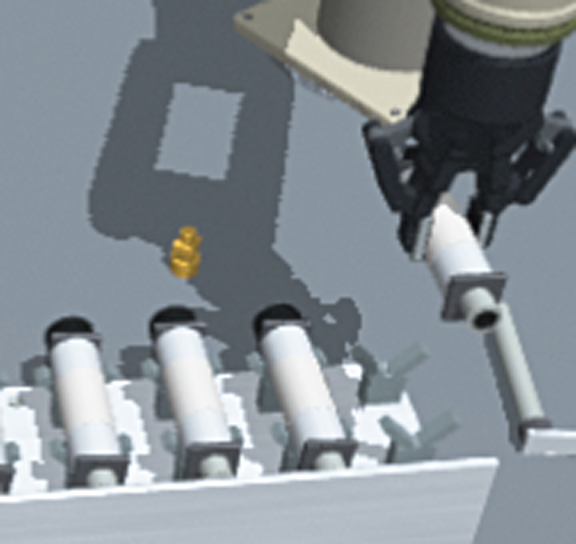

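servo_tool --steps '[[[0.7,0,0,0.027,0,0,0],[0.7,0,0,0.027,0,0,0],[0.7,0,0,0.027,0,0,0],[0.7,0,0,0.025,0,0,0],[0.7,0,0,0.015,0,0,0],[0.7,0,0,0.008,0,0,0],[0.7,0,0,0.003,0,0,0],[0.7,0,0,0,0,0,0]]]'

```text
time_s: 48.18
ee_pos: [0.3908, 0.3625, 0.0689]
tcp_rot: [[-0.5, -0.866, 0.001], [-0.866, 0.5, 0.001], [-0.001, -0.0, -1.0]]
contact_force: [-0.2, 0.5, -2.6]
gripper_width: 0.0321
```

servo_tool --steps '[[[0.7,0,0,0.002,0,0,0],[0.7,0,0,0.001,0,0,0],[0.6,0,0,0,0,0,0],[0.45,0,0,0,0,0,0],[0.35,0,0,0,0,0,0],[0.35,0,0,-0.03,0,0,0],[0.35,0,0,-0.04,0,0,0],[0.35,0,0,-0.04,0,0,0],[0.35,0,0,-0.04,0,0,0]]]'

```text
time_s: 49.3
ee_pos: [0.3904, 0.3619, 0.2165]
tcp_rot: [[-0.5, -0.866, 0.0], [-0.866, 0.5, -0.0], [0.0, -0.0, -1.0]]
contact_force: [-0.7, 0.1, -0.5]
gripper_width: 0.0554
```

```bash
python3 -c "
from h import *
from sc import *
plan([(.146,.582,.25,166)],0.35,50,9)
"
```

```text
at [3.904000e-01 3.619000e-01 2.165000e-01 2.400053e+02] q6 -113.0 t 49.3 f [-0.7  0.1 -0.5] w 0.0554
[[0.35,-0.008,0.036,-0.004,0,0,8.2],[0.35,-0.002,0.036,-0.003,0,0,8.2],[0.35,0.003,0.037,-0.004,0,0,8.3],[0.35,0.008,0.035,-0.004,0,0,8.2],[0.35,0.013,0.034,-0.004,0,0,8.2],[0.35,0.018,0.032,-0.003,0,0,8.2],[0.35,0.022,0.03,-0.004,0,0,8.3],[0.35,0.026,0.025,-0.004,0,0,8.2],[0.35,0.029,0.022,-0.003,0,0,8.2]]
```

servo_tool --steps '[[[0.35,-0.008,0.036,-0.004,0,0,8.2],[0.35,-0.002,0.036,-0.004,0,0,8.2],[0.35,0.003,0.037,-0.004,0,0,8.2],[0.35,0.008,0.035,-0.004,0,0,8.2],[0.35,0.013,0.034,-0.004,0,0,8.2],[0.35,0.018,0.032,-0.004,0,0,8.2],[0.35,0.022,0.03,-0.004,0,0,8.2],[0.35,0.026,0.025,-0.004,0,0,8.2],[0.35,0.029,0.022,-0.004,0,0,8.2],[0.35,0,0,0,0,0,0]]]'

```text
time_s: 50.55
ee_pos: [0.1443, 0.5833, 0.2514]
tcp_rot: [[-0.972, 0.237, -0.0], [0.237, 0.972, 0.0], [0.0, 0.0, -1.0]]
contact_force: [0.6, -1.1, 0.2]
gripper_width: 0.056
```

```bash
python3 - <<'E'
from h import *
from sc import *
def allc():
    o=[]
    for i in range(1,6):
        F=frame(0,0,np.radians(240));F[:3,3]=sad(i); o+=sigcurves(F)
    return o
im=snap('top','d1.png');i2=snap('scene','d1s.png')
for n,i,c,k in [('d2.png',im,(130,145,310,330),3.2),('d3.png',i2,(290,225,490,370),4)]:
    g=crop(i,c,k);draw(g,i,allc(),c,k);cv2.imwrite('pics/'+n,g)
print(pose()[:2])
E
```

```text
(array([0.14609078, 0.58189719, 0.25094593]), np.float64(166.35153607849202))
```

View pics/d1.png

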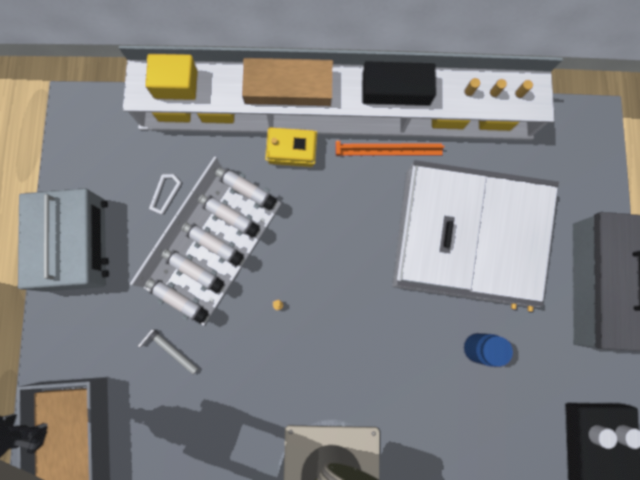

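View pics/d2.png

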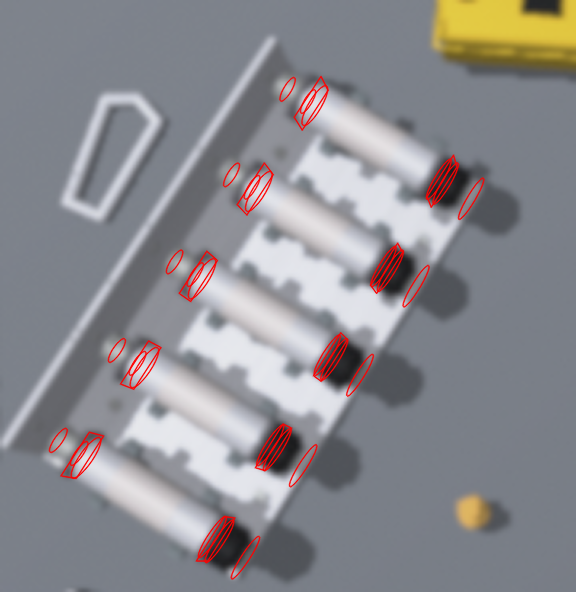

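View pics/d3.png

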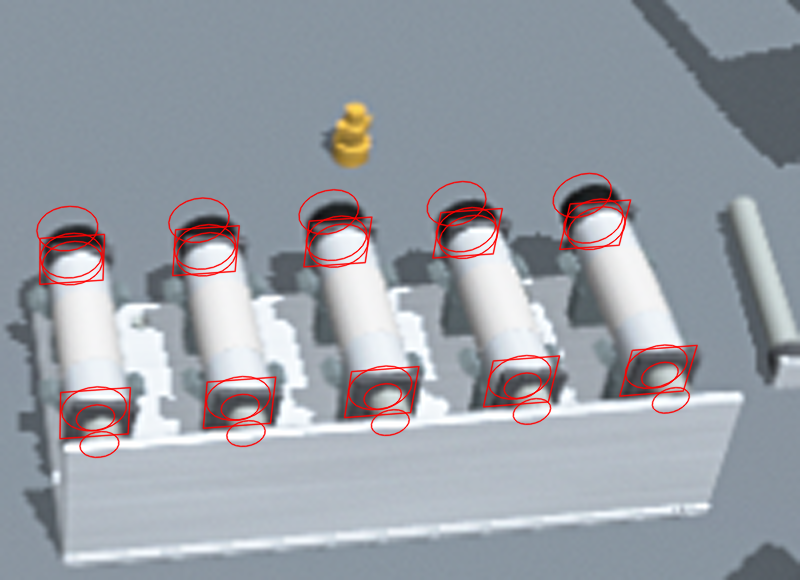

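View pics/d1s.png

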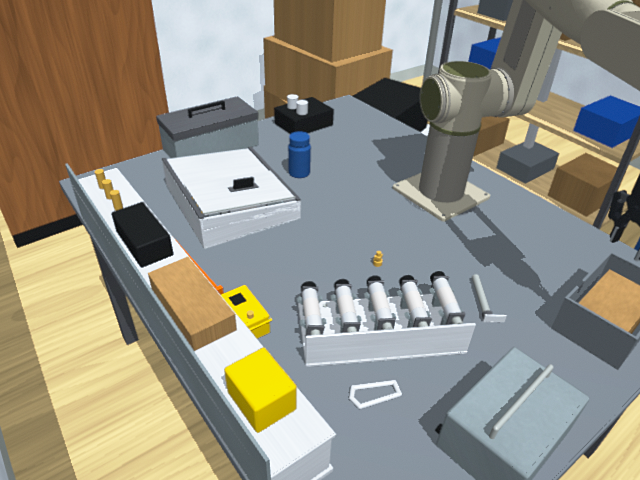

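```bash
python3 -c "
from station import manip
print(manip.job_done())"
```

```text
the job is handed in; nothing more can be done
None
```

I handed the job in at about 50 s of the 208 s allowed; no verdict came back. By my last pictures, everything was where it should be.

- **Spent signal:** I slid the door open and laid the one spent signal, from the end saddle by the beacon, flat in the cubby. I then shut the door, pushing until it met its stop (about 21 N).
- **Half-used signals:** The one on the countertop went into the saddle the spent one had left. I turned round the signals in saddles 2, 4 and 5 (numbering the beacon end as 1), and left the one in saddle 3 (half_3) alone.
- **Last checks:** In both cameras all five saddles show the black cap facing out. The four signals I placed line up with the untouched one to within a few millimetres. The door looks flush and the other things look unmoved.

Some readings were unexpected along the way:
- **Opening the door:** the wrist force reached at least 83 N at the open stop, under the 120 N limit, because my first position for the door grip was wrong. The door seems to have started about 14 mm ajar, so I closed it past its starting place to the real stop.
- **Countertop signal:** it was knocked about 3 cm aside during the run, so I measured it again before grasping.
- **Grip:** I saw no loss of grip while carrying anything.

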